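# Tighten the rivet press's second nut and hang up the wrench

### The arm

A 6-joint arm with a two-finger parallel gripper is mounted at the origin on the work surface. World frame = base frame: x ahead of the robot, y to its left, z up, the work surface at z = 0. Lengths are in m, angles in rad, forces in N, time in s.
With the tool pointing down it reaches from about 0.35 to 0.8 m from the base axis. Payload 7.3 kg.
Tool frame: the origin (TCP) lies midway between the tips of the shut fingers; the grasp point (between the pads) lies 19 mm behind it (env.grasp_offset is the z of the grasp point in the tool frame, in m); z points along the fingers, x is the direction in which the jaws open and shut, and the axes are right-handed (so a half turn about z gives the same grasp; the last joint's range is limited). The gripper opens to 85 mm and grips with 20 to 120 N. Pads are 22 mm wide; open, the fingers measure 114 mm over their backs; the gripper's body (76 mm by 85 mm) begins 54 mm behind the grasp point. The pads swing forward as they close: fully open they stand 13 mm farther back than shut.
Start: joints at [1.074, 0.342, 1.524, -0, 1.275, -0.146], TCP at [0.18, 0.493, 0.2] pointing down, gripper open.
Joint ranges: [-2.53, 2.53], [-0.77, 2.02], [0.04, 2.7], [-1, 4.14], [0.28, 2.66], [-3.11, 3.11]. Speed limits (rad/s): [2.57, 2.57, 3.14, 3.14, 3.14, 3.14].

### API

Orientations are given as a 3x3 rotation matrix whose columns are the frame's x, y, z axes.
In Python, from rig import env gives the robot as it stands. The module is installed in compiled form; this text tells all that it offers.
- The arm moves only by the tool carry_out, never from a script. Its argument "moves" is one flat list of numbers, 7 for each row, row after row: the finger opening in cm, from 0 to 8.54, then the shift along the tool's x, y, z in cm, then the turn, a rotation vector about the tool's x, y, z in rad. In form: [gripper, tx, ty, tz, ax, ay, az, gripper, tx, ty, tz, ax, ay, az, ...]. A call has 1 to 20 rows; each row shifts and turns the commanded pose from where the row before left it, along the tool's axes as they then stand; what a row does not reach is not made up. A row lasts 1/8 s, in which the tool goes at most 62.5 mm and 10.7 degrees, less where a joint would pass 70% of its speed; a pose out of reach is approached as far as the arm can. A call is refused whole if a number of a shift passes 6.25 or a number of a turn 0.188, either way. A call with a gripper value outside its range is refused whole. The fingers move at their own pace and stop on an object; "squeeze" is the grip in N (left out, the last holds). Time passes only in rows, so rows that do not move let the fingers close. It gives the time, the measured TCP pose, the force and the opening at its end, in the units of the state.
- env.read_state(): the state, without advancing time (a new reading comes with each control period).
- env.capture(name): name is "scene" or "top" or "wrist"; returns a dict with "img" (420x560x3 uint8, red, green, blue), "depth" (420x560 float32, m along the optical axis (not along the pixel's ray), 0 where there is no reading), "mtx" (3x3 intrinsics, pixels), "k1" (the pictures are not rectified: a ray, as slopes to the right and down, at radius r is drawn at 1 + k1 r^2 times it, then the intrinsics apply), "world_from_camera" (4x4, takes a point from camera to world coordinates). Camera axes: x right, y down, z forward; pixel columns grow to the right and rows downward; lengths in m; the calibration is good to about 2 mm. A picture is of the moment at which its call begins.
- env.close_job(): hands the job in, once; it reports no verdict.
The state is a dict: "clock": time; "joints": joint angles; "joint_velocities": joint speeds; "effort": joint torques, N m; "tool_pos": TCP position; "orientation": TCP orientation; "ft_force": force on the tool from outside, world axes, zero at the start; "torque": the same for the moment, N m; "opening": opening from 0.0 (shut) to 1.0 (fully open).
Only numpy, scipy, OpenCV 4.12 (cv2) and the standard library are available. Lean on these libraries where they do the work, as an engineer would, in place of code of your own. Each camera call takes 0.05 s, during which the arm holds its last target. There are 200 camera calls.

### The job

The rivet press is held to the counter by two nuts sunk in deep wells, one on each side: the nut on which the T-handle wrench still stands is already tight, the other is loose. Take the wrench across to the loose nut and tighten it clockwise until it stops dead, which takes up to half a turn, then hang the wrench by the eye on its handle on the empty peg of the peg rail. Do not slacken the first nut, and leave everything else on the counter where it is.

Things in the scene. Friction and masses are not known exactly. Their poses are not given: they have to be found in the camera images.
- wrench: T-handle socket wrench, steel, about 0.42 kg, 199 mm tall. Origin: centre of the socket's mouth, at its lower end; z up the shaft, x along the cross-bar, y through the eye. Socket 32 mm outside, 37 mm long, hexagonal bore 22.4 mm across flats, 30 mm deep; bore flats face x and every 60 degrees from it. Shaft 14 mm in diameter. Starts upright and loose on the tight nut; stands by itself on either nut
- wrench_eye (a point): centre of the hanging eye's hole, 180 mm above the wrench's origin, axes as the wrench's. The eye is a flat ring on top of the cross-bar's middle: 38 mm outside, 22 mm hole along y, 12 mm thick (y). The cross-bar is a straight flat bar, 140 mm long (x), 12 mm thick (y), 20 mm high, its centre 155 mm above the origin. It can be gripped from above across its 12 mm, in the middle (astride the eye) or on either wing
- nut_loose (a joint): turn of the loose nut in rad: grows clockwise as seen from above (tightening), starts between 0 and 0.8, meets a dead stop at 3.14, where it is tight; drags with 0.18 N m and stays where it is left. The wrench has about 0.13 rad of play on a nut, either way
- nut_loose_seat (a point): on the loose nut's axis, at the top of its 31 mm flange, on which the seated wrench's rim rests, 18 mm above the counter; z up; turns with the nut: flats of the hexagon face its x axis and every 60 degrees from it (at turn 0, x is that of boss_loose). Cap nut: hexagon 21 mm across flats, 8 mm tall above the flange, then a 4 mm chamfer and a dome that ends 20 mm above the flange
- boss_loose: round cast boss of the press's base around the loose nut, fixed, 48 mm high, 62 mm outside; origin on its axis, on the counter. Its well is 44 mm in diameter and 34 mm deep: the nut lies at the bottom, its flange's top 30 mm below the rim
- nut_tight (a joint): turn of the nut that is already tight, in rad, as for the loose nut; it starts at 3.14 and is to stay there (it drags with 1.5 N m)
- nut_tight_seat (a point): the same point as nut_loose_seat, of the equal nut that is already tight, in an equal boss on the other side of the press, 230 mm away
- press: hand press for rivets, dark grey cast iron, fixed. Origin on the counter, mid-width; its C-frame lies along x and opens to -x, towards the robot. Bosses at x -40 mm, y +115 and -115 mm (which nut is which varies). Frame, ram, dies and lever are within 26 mm of mid-width and reach forward to x -50 mm, up to 360 mm high; column at x 64 to 126 mm; lever knob at x 243 mm, 428 mm high
- peg_free: the empty one of the two wooden pegs of the peg rail, level, 245 mm above the counter. Origin: on the peg's axis at its root, on the front face of the rail; the peg runs 111 mm along its -x axis; 10 mm in diameter with a 14 mm knob on its last 7 mm; z up
- peg_used: the other peg, 140 mm beside the empty one, described alike; a black shoehorn 38 mm wide and 190 mm long hangs on it, fixed
- peg_rail: wooden peg rail standing on the counter, fixed. Origin: on the counter, below the middle of the front face of its board; the pegs point along its -x axis. Board 420 mm long (y), 210 to 258 mm high, 20 mm thick, on two posts, 252 mm high, at y +180 and -180 mm, each on a foot 120 mm long and 18 mm thick
- mug: white mug, 82 mm wide with a handle at its y side, 85 mm high; origin under its centre; leave it
- tin: can with a green label, 100 mm wide, 145 mm high; origin under its centre; leave it
- jar: jar with a dark lid, 64 mm wide, 85 mm high; origin under its centre; leave it
- hammer: hammer lying along its x axis, 250 mm long; origin under its middle; leave it
- bowl: wooden bowl, 130 mm wide, 48 mm high; origin under its centre; leave it
- tray: wooden tray of snap buttons, 130 x 90 x 28 mm; origin under its centre; leave it
- brush: shoe brush, 160 x 52 x 42 mm; origin under its centre; leave it
- rivet_box: cardboard box, 100 x 70 x 45 mm; origin under its centre; leave it
Things that resemble listed ones, but are neither listed nor needed, are in the scene too. Leave any orange look-alike of the part that bears nut_tight alone.

How it is judged:
By the outcome, as a careful person would: the job done as asked, in the order asked, and still so for the second after the job is handed in, with the robot touching nothing.
It also fails if it takes over 72 s, if anything falls off the work surface, if the arm or the gripper's body presses on something with over 40 N, if the wrist force passes 120 N, or if a joint passes its speed limit or range.

## Working session

There is one attempt and no reset: what is moved stays moved. The work goes in short steps, Python scripts to look and compute and a tool call to move; the robot and the scene stay as the last step left them, time stands still between calls to the robot, and variables do not carry over. Pictures are saved under pics/ and viewed, about 8 in all and at most 12, crops included, and the job is handed in when it is done.

Besides the shell and the picture viewer there is one more tool, called after "Call:" as name(argument=value, ...) on one line, values as JSON. carry_out: Moves the arm, as the interface text tells. Its arguments: {"type":"object","properties":{"moves":{"type":"array"},"squeeze":{"type":"number"}},"required":["moves"]}

```bash
mkdir -p pics
cat > h.py <<'E'
import numpy as np, cv2
from rig import env
np.set_printoptions(precision=4,suppress=True)
def cap(n,save=None):
    c=env.capture(n)
    if save: cv2.imwrite('pics/'+save+'.png',c['img'][:,:,::-1])
    np.savez('pics/'+(save or n)+'.npz',**c)
    return c
def ld(s): return dict(np.load('pics/'+s+'.npz'))
def ray(c,uv):
    K=c['mtx'];d=np.array([(uv[0]-K[0,2])/K[0,0],(uv[1]-K[1,2])/K[1,1]]);s=d.copy()
    for _ in range(20): s=d/(1+float(c['k1'])*(s@s))
    T=c['world_from_camera'];return T[:3,3],T[:3,:3]@np.array([s[0],s[1],1.])
def pt(c,uv):
    o,r=ray(c,uv);return o+r*c['depth'][int(round(uv[1])),int(round(uv[0]))]
def atz(c,uv,z):
    o,r=ray(c,uv);return o+r*(z-o[2])/r[2]
def cloud(c):
    K=c['mtx'];h,w=c['depth'].shape;u,v=np.meshgrid(np.arange(w),np.arange(h))
    d=np.stack([(u-K[0,2])/K[0,0],(v-K[1,2])/K[1,1]],-1);s=d.copy()
    for _ in range(20): s=d/(1+float(c['k1'])*(s**2).sum(-1,keepdims=True))
    p=np.concatenate([s,np.ones((h,w,1))],-1)*c['depth'][...,None]
    T=c['world_from_camera'];return p@T[:3,:3].T+T[:3,3]
def proj(c,P):
    T=np.linalg.inv(c['world_from_camera']);q=T[:3,:3]@np.asarray(P)+T[:3,3];s=q[:2]/q[2]
    s=s*(1+float(c['k1'])*(s@s));return c['mtx'][:2,:2]@s+c['mtx'][:2,2]
E
python3 - <<'E'
from h import *
for n in('scene','top'):
    c=cap(n,n+'0');print(n,c['world_from_camera'],c['mtx'],c['k1'])
a=np.vstack([cv2.imread('pics/top0.png')]);
print(env.read_state())
E
```

```text
scene [[-0.849   0.439  -0.2941  0.8919]
 [ 0.5284  0.7011 -0.4788  0.4593]
 [-0.004  -0.5619 -0.8272  1.0529]
 [ 0.      0.      0.      1.    ]] [[424.6509   0.     276.3648]
 [  0.     424.6509 216.8817]
 [  0.       0.       1.    ]] -0.017034470576467356
top [[ 0.0139 -0.9861  0.1657  0.3352]
 [-0.9999 -0.0124  0.0107 -0.0685]
 [-0.0085 -0.1658 -0.9861  1.5842]
 [ 0.      0.      0.      1.    ]] [[520.8945   0.     280.0625]
 [  0.     520.8945 202.289 ]
 [  0.       0.       1.    ]] -0.07733556926671396
{'clock': 0.1, 'joints': array([ 1.074 ,  0.3427,  1.5249, -0.    ,  1.2754, -0.146 ]), 'joint_velocities': array([-0.0003, -0.0018, -0.0011, -0.0006,  0.    , -0.0004]), 'effort': array([  0.0029, -43.4448, -24.6493,  -0.0002,   0.0045,   0.    ]), 'tool_pos': array([0.1802, 0.4927, 0.1995]), 'orientation': array([[ 0.3436,  0.9391, -0.0007],
       [ 0.9391, -0.3436, -0.0013],
       [-0.0014, -0.0002, -1.    ]]), 'ft_force': array([ 0.2751,  0.09  , -0.0196]), 'torque': array([-0.0101, -0.0012, -0.0116]), 'opening': 0.9995886823038149}
```

View pics/scene0.png

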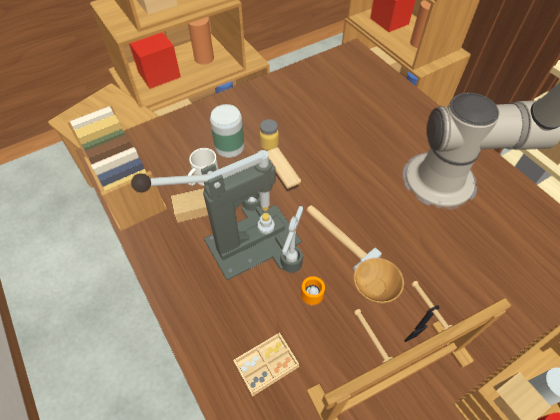

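View pics/top0.png

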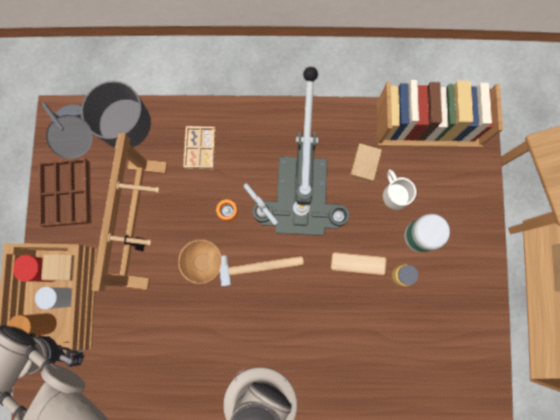

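The top view shows the wrench on the left (+y) boss at about (263,210). The loose boss is on the right at (339,215), and the orange look-alike is at (227,210). The free peg runs from (118,187) to (157,189) pointing -y. The shoehorn peg is near row 241.

Run:
```python
from h import *
for s,boxes in(('top0',{'wr':(235,285,170,235),'peg':(108,165,175,200),'peg2':(100,160,228,252),'loose':(322,358,200,235)}),('scene0',{'wr':(270,310,195,275),'peg':(345,400,300,370)})):
    c=ld(s);X=cloud(c)
    for k,(a,b,e,f) in boxes.items():
        P=X[e:f,a:b].reshape(-1,3);
        if k=='loose':
            Q=P[(P[:,2]>.04)&(P[:,2]<.056)]
        elif k=='wr': Q=P[(P[:,2]>.155)&(P[:,2]<.19)]
        else: Q=P[(P[:,2]>.232)&(P[:,2]<.27)]
        m=Q.mean(0);w,v=np.linalg.eigh(np.cov((Q-m)[:,:2].T));t=(Q-m)[:,:2]@v[:,1]
        print(s,k,len(Q),'mean',m,'med',np.median(Q,0),'dir',v[:,1],'ends',m[:2]+v[:,1]*t.min(),m[:2]+v[:,1]*t.max(),'rng',Q.min(0),Q.max(0))
        if k=='wr':
            Q=P[P[:,2]>.19];print('  eye',len(Q),Q.mean(0),Q.max(0)); Q=P[(P[:,2]>.04)&(P[:,2]<.056)]; print('  boss',len(Q),Q.min(0),Q.max(0))
c=ld('top0');
a=c['img'][165:240,225:365];b=c['img'][170:205,100:170]
cv2.imwrite('pics/crop1.png',cv2.resize(a,None,fx=5.7,fy=5.7,interpolation=cv2.INTER_CUBIC)[:,:,::-1])
```

```text
top0 wr 179 mean [ 0.5642 -0.0009  0.181 ] med [ 0.554  -0.0072  0.1817] dir [-0.7758 -0.631 ] ends [0.6188 0.0434] [ 0.5118 -0.0436] rng [ 0.5112 -0.0458  0.1631] [0.6214 0.0468 0.1889]
  eye 76 [ 0.5309 -0.0111  0.4106] [0.58   0.014  1.5842]
  boss 156 [ 0.5367 -0.0284  0.0405] [0.5946 0.0832 0.056 ]
top0 peg 419 mean [0.5944 0.3588 0.2523] med [0.5947 0.3772 0.2529] dir [0.0143 0.9999] ends [0.5931 0.2658] [0.595  0.3986] rng [0.561  0.2658 0.2321] [0.631  0.3989 0.2667]
top0 peg2 421 mean [0.4563 0.3703 0.2517] med [0.4559 0.3901 0.2524] dir [0.0455 0.999 ] ends [0.4522 0.281 ] [0.4581 0.4115] rng [0.4249 0.2811 0.2322] [0.4878 0.4111 0.264 ]
top0 loose 149 mean [ 0.5578 -0.2276  0.0475] med [ 0.5574 -0.2278  0.0476] dir [-0.7476  0.6641] ends [ 0.5798 -0.2472] [ 0.5328 -0.2054] rng [ 0.5281 -0.2553  0.04  ] [ 0.5878 -0.1779  0.0559]
scene0 wr 230 mean [0.5722 0.0107 0.1802] med [0.5799 0.0168 0.182 ] dir [-0.7811 -0.6244] ends [0.6189 0.048 ] [ 0.5094 -0.0395] rng [ 0.5093 -0.043   0.155 ] [0.6213 0.0495 0.1897]
  eye 103 [0.5997 0.0508 0.291 ] [0.8919 0.4593 1.0529]
  boss 314 [ 0.5262 -0.1326  0.0401] [0.5955 0.0329 0.056 ]
scene0 peg 553 mean [0.5994 0.3511 0.2526] med [0.5967 0.3663 0.2514] dir [0.1344 0.9909] ends [0.5882 0.2688] [0.6057 0.3979] rng [0.5786 0.2688 0.239 ] [0.6391 0.3998 0.2622]
```

View pics/crop1.png

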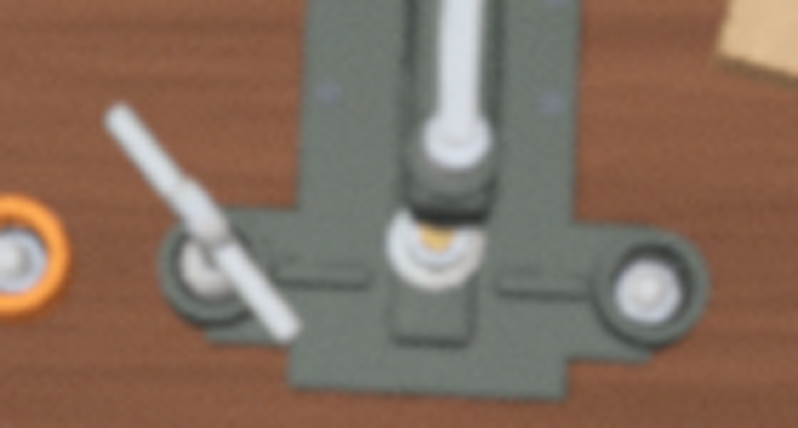

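The crop shows the T-bar running up-left to down-right over the left boss. The loose boss ring is at about crop (648,288), with its dome visible in the middle. Next I refine the boss and peg positions and work out the wrist camera geometry.

```bash
cat >> h.py <<'E'
def plan(dst,yaw=None,step=4.0):
    """rows-hint: shift in tool cm and az to go from measured state to dst (m), yaw (rad, tool x)"""
    s=env.read_state();R=s['orientation'];y=np.arctan2(R[1,0],R[0,0])
    d=100*(R.T@(np.array(dst)-s['tool_pos']))
    t=0 if yaw is None else -(((yaw-y)+np.pi)%(2*np.pi)-np.pi)
    print('pos',s['tool_pos'],'yaw',y,'q6',s['joints'][5],'t',s['clock'],'| shift cm',d,'az',t,'rows',np.abs(d).max()/step)
E
python3 - <<'E'
from h import *
from scipy.optimize import least_squares
w=cap('wrist','wrist0');s=env.read_state();R=s['orientation']
T=w['world_from_camera'];print('cam in tool',R.T@(T[:3,3]-s['tool_pos']),'\n',R.T@T[:3,:3],w['mtx'][0,0],w['k1'])
for n in('top0','scene0'):
    c=ld(n);X=cloud(c).reshape(-1,3)
    for nm,(cx,cy) in dict(loose=(.557,-.228),tight=(.565,.002)).items():
        P=X[(np.hypot(X[:,0]-cx,X[:,1]-cy)<.036)&(abs(X[:,2]-.048)<.004)]
        f=lambda p:np.maximum(0,np.abs(np.hypot(P[:,0]-p[0],P[:,1]-p[1])-.0265)-.0045)
        r=least_squares(f,[cx,cy],loss='soft_l1',f_scale=.002);print(n,nm,len(P),r.x,P[:,2].mean())
    P=X[(abs(X[:,0]-.597)<.02)&(X[:,1]>.25)&(X[:,1]<.36)&(abs(X[:,2]-.25)<.012)]
    k=np.polyfit(P[:,1],P[:,0],1);print(n,'peg x at y=.27,.32',np.polyval(k,[.27,.32]),P[:,1].min(),'ztop',np.percentile(P[:,2],[50,90]),len(P))
    B=X[(X[:,0]>.5)&(X[:,0]<.58)&(X[:,1]>.36)&(X[:,1]<.42)&(abs(X[:,2]-.258)<.006)]
    print('  board',np.polyfit(B[:,0],B[:,1],1),B.min(0),B.max(0))
plan([.46,-.228,.33],1.57)
E
```

```text
cam in tool [-0.     -0.0742 -0.1754] 
 [[ 1.      0.0008 -0.0001]
 [-0.0008  0.9576  0.2882]
 [ 0.0003 -0.2882  0.9576]] 342.71198111691507 -0.04601873705588128
top0 loose 112 [ 0.558  -0.2282] 0.04781940264932202
top0 tight 89 [ 0.5683 -0.    ] 0.04805103494973035
top0 peg x at y=.27,.32 [0.589  0.5948] 0.2658392514947906 ztop [0.2493 0.2532] 138
  board [-0.1124  0.4526] [0.5002 0.3773 0.2521] [0.5798 0.4064 0.2636]
scene0 loose 60 [ 0.5577 -0.2278] 0.047886759771049524
scene0 tight 142 [ 0.5646 -0.0011] 0.048066110519662794
scene0 peg x at y=.27,.32 [0.5895 0.5946] 0.2688389309756522 ztop [0.249  0.2515] 257
  board [-0.105  0.452] [0.5001 0.3803 0.2523] [0.5798 0.4089 0.2629]
pos [0.1802 0.4927 0.1996] yaw 1.2199781617593264 q6 -0.14598759277352782 t 0.15 | shift cm [-58.0855  51.0388 -12.9832] az -0.3500218382406737 rows 14.521384090543968
```

Call:
carry_out(moves=[8.54,0,0,-3.4,0,0,-0.117,8.54,0,0,-3.4,0,0,-0.117,8.54,0,0,-3.4,0,0,-0.116,8.54,-4.1,1.67,0,0,0,0,8.54,-4.1,1.67,0,0,0,0,8.54,-4.1,1.67,0,0,0,0,8.54,-4.1,1.67,0,0,0,0,8.54,-4.1,1.67,0,0,0,0,8.54,-4.1,1.67,0,0,0,0,8.54,-4.1,1.67,0,0,0,0,8.54,-4.1,1.67,0,0,0,0,8.54,-4.1,1.67,0,0,0,0,8.54,-4.1,1.67,0,0,0,0,8.54,-4.1,1.67,0,0,0,0,8.54,-4.1,1.67,0,0,0,0,8.54,-4.56,0.8,0,0,0,0,8.54,-4.56,0.8,0,0,0,0,8.54,-4.56,0.8,0,0,0,0,8.54,-4.56,0.8,0,0,0,0,8.54,-4.56,0.8,0,0,0,0])

```text
clock: 2.65
tool_pos: [0.4202, -0.2286, 0.3019]
orientation: [[0.001, 1.0, -0.0], [1.0, -0.001, 0.0], [0.0, -0.0, -1.0]]
ft_force: [0.3, 1.0, 0.6]
opening: 1.001
```

Run:
```python
from h import *
plan([.588,-.228,.08],1.57)
```

```text
pos [ 0.4202 -0.2286  0.3019] yaw 1.569719432794218 q6 -2.2286614268827325 t 2.65 | shift cm [ 0.072  16.787  22.1845] az -0.0002805672057819564 rows 5.546127445873476
```

Call:
carry_out(moves=[8.54,0,2.8,3.7,0,0,0,8.54,0,2.8,3.7,0,0,0,8.54,0,2.8,3.7,0,0,0,8.54,0,2.8,3.7,0,0,0,8.54,0,2.8,3.7,0,0,0,8.54,0,2.8,3.7,0,0,0,8.54,0,0,0,0,0,0,8.54,0,0,0,0,0,0])

```text
clock: 3.65
tool_pos: [0.588, -0.2274, 0.0806]
orientation: [[0.001, 1.0, -0.0], [1.0, -0.001, -0.0], [-0.0, -0.0, -1.0]]
ft_force: [-0.3, -0.1, 0.4]
opening: 0.995
```

Run:
```python
from h import *
c=cap('wrist','w1');uv=proj(c,[.558,-.228,.026]);print(uv,env.read_state()['tool_pos'])
u,v=np.round(uv).astype(int);r=50
a=c['img'][max(0,v-r):v+r,u-r:u+r];cv2.imwrite('pics/w1c.png',cv2.resize(a,None,fx=6,fy=6,interpolation=cv2.INTER_CUBIC)[:,:,::-1])
X=cloud(c);P=X.reshape(-1,3);P=P[np.hypot(P[:,0]-.558,P[:,1]+.228)<.05]
# dome & rim centres
R=P[(abs(P[:,2]-.048)<.003)];print('rim',len(R),(R.min(0)+R.max(0))/2,R[:,2].mean())
D=P[(np.hypot(P[:,0]-.558,P[:,1]+.228)<.015)];
for z in(.018,.022,.026,.030,.034,.038):
    q=D[abs(D[:,2]-z)<.002];
    if len(q)>3: print(z,len(q),q.mean(0),q.min(0),q.max(0))
```

```text
[278.1764 163.3021] [ 0.5883 -0.2276  0.0815]
rim 3391 [ 0.5568 -0.2283  0.048 ] 0.04929788538364892
0.018 372 [ 0.5567 -0.2275  0.0193] [ 0.543  -0.2428  0.0173] [ 0.5725 -0.2134  0.02  ]
0.022 172 [ 0.5547 -0.2287  0.0206] [ 0.5436 -0.2428  0.02  ] [ 0.5711 -0.2135  0.024 ]
0.026 49 [ 0.5521 -0.2278  0.0267] [ 0.5456 -0.2396  0.0241] [ 0.5686 -0.2166  0.028 ]
0.03 320 [ 0.5554 -0.2281  0.0302] [ 0.5458 -0.2389  0.028 ] [ 0.5683 -0.2173  0.032 ]
0.034 173 [ 0.5556 -0.2282  0.0341] [ 0.548  -0.2367  0.032 ] [ 0.5659 -0.2195  0.0359]
0.038 295 [ 0.5568 -0.2282  0.0379] [ 0.5493 -0.2346  0.036 ] [ 0.5639 -0.2222  0.04  ]
```

View pics/w1c.png

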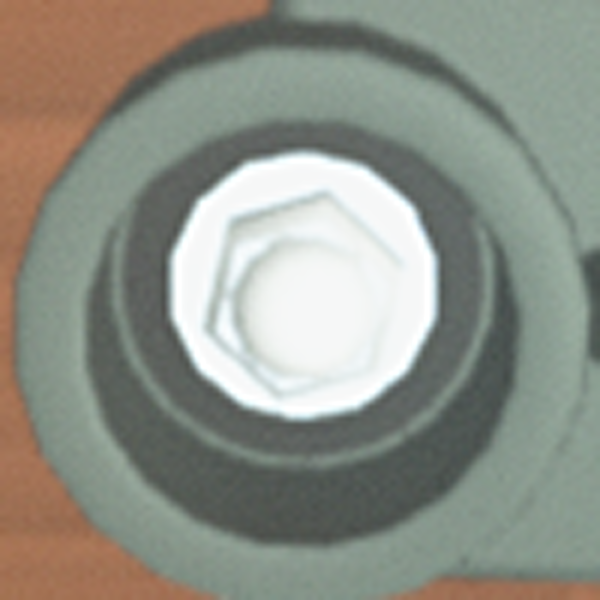

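The wrist crop shows the hex cap nut in its well. Corners are at about (325,192), (403,265), (283,393), (208,328) and (232,220), and the dome centre is at (305,305).

Run:
```python
from h import *
from scipy.optimize import least_squares
c=ld('w1');cr=[(325,192,.018),(403,265,.022),(283,393,.026),(208,328,.022),(232,220,.018)]
P=np.array([atz(c,(228+(a+.5)/6-.5,113+(b+.5)/6-.5),z)[:2] for a,b,z in cr])
def res(p):
    d=P-p[:2];th=np.arctan2(d[:,1],d[:,0]);
    e=(th-p[2]+np.pi/6)%(np.pi/3)-np.pi/6
    return np.r_[np.hypot(*d.T)-p[3],p[3]*e]
for s in(0,.5):
    r=least_squares(res,[.557,-.228,s,.012]);print(r.x,r.cost, 'corner deg',np.degrees(r.x[2])%60,res(r.x)[5:]/r.x[3]*57.3)
plan([.42,-.228,.26],1.57)
```

```text
[ 0.5576 -0.2279 -0.216   0.0115] 3.465936441175166e-07 corner deg 47.62620945237296 [ 0.5727 -0.9848 -0.6613  1.9547 -0.8812]
[ 0.5576 -0.2279  0.8312  0.0115] 3.46593644117516e-07 corner deg 47.62620944439455 [ 0.5727 -0.9848 -0.6613  1.9547 -0.8812]
pos [ 0.5883 -0.2276  0.0815] yaw 1.5698436113384915 q6 -2.060411395437429 t 3.7 | shift cm [ -0.0683 -16.802  -17.8779] az -0.0001563886615087995 rows 4.46946319104631
```

Call:
carry_out(moves=[8.54,0,-3.36,-3.6,0,0,0,8.54,0,-3.36,-3.6,0,0,0,8.54,0,-3.36,-3.6,0,0,0,8.54,0,-3.36,-3.6,0,0,0,8.54,0,-3.36,-3.6,0,0,0,8.54,3.8,0,0,0,0,0,8.54,3.8,0,0,0,0,0,8.54,3.8,0,0,0,0,0,8.54,3.8,0,0,0,0,0,8.54,3.8,0,0,0,0,0,8.54,3.8,0,0,0,0,0,8.54,0,2.75,0,0,0,-0.17,8.54,0,2.75,0,0,0,-0.17,8.54,0,2.5,0,0,0,-0.17,8.54,0,2,0,0,0,-0.17,8.54,0,0,0,0,0,0,8.54,0,0,0,0,0,0])

```text
clock: 5.82
tool_pos: [0.5153, 0.0231, 0.2611]
orientation: [[-0.626, 0.78, 0.001], [0.78, 0.626, -0.0], [-0.001, 0.001, -1.0]]
ft_force: [0.1, 1.4, -0.2]
opening: 1.003
```

```bash
cat > bar.py <<'E'
from h import *
def bar(c,cx,cy,zlo=.155,zhi=.19,r=.09):
    X=cloud(c).reshape(-1,3)
    Q=X[(np.hypot(X[:,0]-cx,X[:,1]-cy)<r)&(X[:,2]>zlo)&(X[:,2]<zhi)]
    zt=np.percentile(Q[:,2],95);T=Q[Q[:,2]>zt-.006]
    box=cv2.minAreaRect((T[:,:2]*1000).astype(np.float32))
    print('top z',zt,len(T),'rect mm',box)
    E=X[(np.hypot(X[:,0]-cx,X[:,1]-cy)<.035)&(X[:,2]>zhi+.004)]
    if len(E): print('eye',len(E),(E.min(0)+E.max(0))/2,'zmax',np.percentile(E[:,2],98))
E
python3 - <<'E'
from bar import *
c=cap('wrist','w2');bar(c,.565,.001)
plan([.565,.001,.154],2.25)
E
```

```text
top z 0.18584266681495018 1920 rect mm ((565.1229858398438, 1.3822250366210938), (139.73843383789062, 12.388790130615234), 39.25804138183594)
eye 8380 [ 0.5567 -0.0063  0.2889] zmax 0.37890026158263335
pos [0.5153 0.0231 0.261 ] yaw 2.2471933583880257 q6 -2.350909859252773 t 5.875 | shift cm [-4.8259  2.4833 10.7021] az -0.002806641611974303 rows 2.6755212295112485
```

View pics/w2.png

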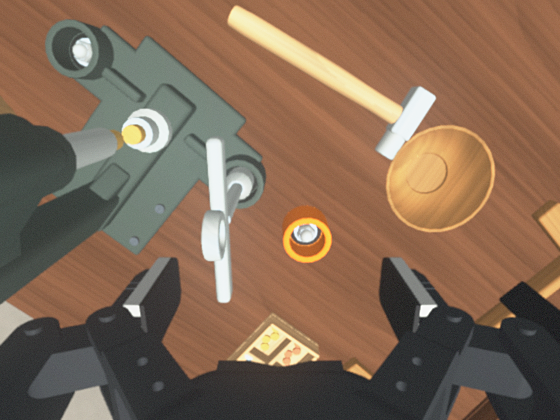

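The wrist view shows the wrench bar at column 220, rows 140–300, with the eye at (213,235). The loose boss is at (75,48) and the orange look-alike at (307,240). I grip astride the eye.

Call:
carry_out(moves=[7,-2.4,1.25,0,0,0,0,6,-2.4,1.25,0,0,0,-0.009,6,0,0,0,0,0,0,6,0,0,3,0,0,0,6,0,0,3,0,0,0,6,0,0,3,0,0,0,6,0,0,1.7,0,0,0,6,0,0,0,0,0,0], squeeze=60)

```text
clock: 6.88
tool_pos: [0.5639, 0.0021, 0.1525]
orientation: [[-0.634, 0.773, -0.003], [0.773, 0.634, 0.0], [0.002, -0.002, -1.0]]
ft_force: [0.6, -0.0, -0.2]
opening: 0.702
```

Run:
```python
from h import *
plan([.5651,.0014,.154],2.256);print(env.read_state()['ft_force'])
```

```text
pos [0.5639 0.0021 0.1525] yaw 2.258028305902111 q6 -2.3902809286234796 t 6.875 | shift cm [-0.13    0.0446 -0.1547] az 0.002028305902111338 rows 0.038684143160607504
[ 0.6399 -0.0053 -0.2194]
```

Call:
carry_out(moves=[6,-0.13,0.04,-0.1,0,0,0,6,0,0,0,0,0,0,0.6,0,0,0,0,0,0,0.6,0,0,0,0,0,0,0.6,0,0,0,0,0,0,0.6,0,0,0,0,0,0,0.6,0,0,0,0,0,0], squeeze=60)

```text
clock: 7.75
tool_pos: [0.5668, 0.0013, 0.1543]
orientation: [[-0.635, 0.772, 0.0], [0.772, 0.635, 0.0], [0.0, 0.0, -1.0]]
ft_force: [-1.2, 0.9, 2.4]
opening: 0.127
```

Call:
carry_out(moves=[0.5,0,0,-0.7,0,0,0,0.5,0,0,-1.2,0,0,0,0.5,0,0,-1.6,0,0,0,0.5,0,0,-2,0,0,0,0.5,0,0,-2,0,0,0,0.5,0,0,0,0,0,0])

```text
clock: 8.5
tool_pos: [0.5677, 0.0009, 0.2309]
orientation: [[-0.635, 0.772, 0.004], [0.772, 0.635, -0.001], [-0.003, 0.003, -1.0]]
ft_force: [0.4, 0.6, -4.4]
opening: 0.133
```

Run:
```python
from h import *
plan([.41,0,.23],.831);s=env.read_state();print(s['ft_force'],s['torque'],s['opening'])
plan([.41,.0,.23]);plan([.5576,-.2282,.23])
```

```text
pos [0.5677 0.0009 0.2309] yaw 2.2589849325047804 q6 -2.3922836463408452 t 8.5 | shift cm [  9.943  -12.2403   0.0326] az 1.4279849325047804 rows 3.0600655261631338
[ 0.3876  0.6456 -4.4204] [-0.0252  0.0075  0.0011] 0.13252034157164136
pos [0.5677 0.0009 0.2309] yaw 2.2589849325047804 q6 -2.3922836463408452 t 8.5 | shift cm [  9.943  -12.2403   0.0326] az 0 rows 3.0600655261631338
pos [0.5677 0.0009 0.2309] yaw 2.2589849325047804 q6 -2.3922836463408452 t 8.5 | shift cm [-17.0577 -15.3337   0.0992] az 0 rows 4.264412890770252
```

Call:
carry_out(moves=[0.5,2.5,-3.06,0,0,0,0,0.5,2.5,-3.06,0,0,0,0,0.5,2.5,-3.06,0,0,0,0,0.5,2.5,-3.06,0,0,0,0,0.5,0,0,0,0,0,0.1587,0.5,0,0,0,0,0,0.1587,0.5,0,0,0,0,0,0.1587,0.5,0,0,0,0,0,0.1587,0.5,0,0,0,0,0,0.1587,0.5,0,0,0,0,0,0.1587,0.5,0,0,0,0,0,0.1587,0.5,0,0,0,0,0,0.1587,0.5,0,0,0,0,0,0.1584,0.5,-2.8,2.56,0,0,0,0,0.5,-2.8,2.56,0,0,0,0,0.5,-2.8,2.56,0,0,0,0,0.5,-2.8,2.56,0,0,0,0,0.5,-2.8,2.56,0,0,0,0,0.5,-2.8,2.56,0,0,0,0])

```text
clock: 10.88
tool_pos: [0.4084, -0.228, 0.2283]
orientation: [[0.674, 0.738, -0.001], [0.738, -0.674, 0.001], [0.0, -0.001, -1.0]]
ft_force: [0.0, 0.8, -4.1]
opening: 0.127
```

Run:
```python
from h import *
plan([.5576,-.2282,.23],.831);s=env.read_state();print(s['ft_force'],s['opening'])
```

```text
pos [ 0.4084 -0.228   0.2283] yaw 0.8308303153230671 q6 -1.5042011379881393 t 10.875 | shift cm [10.0462 11.0368 -0.1879] az -0.00016968467693301292 rows 2.7591889203617974
[ 0.0268  0.8048 -4.0834] 0.12729945324505437
```

Call:
carry_out(moves=[0.5,2.5,2.75,0,0,0,0,0.5,2.5,2.75,0,0,0,0,0.5,2.5,2.75,0,0,0,0,0.5,2.5,2.75,0,0,0,0,0.5,0,0,2,0,0,0,0.5,0,0,0.8,0,0,0,0.5,0,0,0,0,0,0,0.5,0,0,0,0,0,0])

```text
clock: 11.88
tool_pos: [0.5576, -0.2276, 0.2019]
orientation: [[0.674, 0.738, 0.001], [0.738, -0.674, -0.001], [0.0, 0.001, -1.0]]
ft_force: [0.7, -0.7, -4.1]
opening: 0.134
```

Run:
```python
from bar import *
plan([.5576,-.2282,.20],.831)
c=cap('wrist','w3');bar(c,.5576,-.228,.17,.222)
X=cloud(c).reshape(-1,3)
for z in(.07,.075,.08,.085,.09):
    Q=X[(np.hypot(X[:,0]-.558,X[:,1]+.228)<.03)&(abs(X[:,2]-z)<.0025)];
    if len(Q)>5: print(z,len(Q),Q.mean(0),Q.min(0),Q.max(0))
for n in('top','scene'):
    d=cap(n,n+'3');bar(d,.5576,-.228,.17,.222)
cv2.imwrite('pics/m3.png',np.hstack([c['img'][:,:,::-1],cv2.resize(d['img'][170:290,250:350],(240,288))[:,:,::-1].repeat(1,0)[:420] if 0 else cv2.copyMakeBorder(cv2.resize(d['img'][170:310,260:340],(240,420)),0,0,0,0,0)[:,:,::-1]]))
```

```text
pos [ 0.5576 -0.2276  0.2019] yaw 0.8306281505682668 q6 -1.3453592112363144 t 11.875 | shift cm [-0.0476  0.0431  0.1872] az -0.00037184943173329543 rows 0.04680578796765266
top z 0.22181837829263118 8 rect mm ((505.9974670410156, -179.3321533203125), (6.2719926834106445, 0.2768089771270752), 43.086299896240234)
eye 33014 [ 0.5565 -0.2269  0.2803] zmax 0.3313652673039227
0.07 6 [ 0.5485 -0.2255  0.0697] [ 0.5406 -0.2353  0.068 ] [ 0.5629 -0.2118  0.0713]
0.085 8 [ 0.5483 -0.2241  0.0847] [ 0.5408 -0.2354  0.0832] [ 0.5614 -0.2109  0.0868]
0.09 9 [ 0.5503 -0.2227  0.0906] [ 0.5407 -0.2349  0.0886] [ 0.5648 -0.2107  0.0921]
top z 0.21816841649069396 2 rect mm ((527.4488525390625, -207.8756103515625), (48.85468292236328, 0.0), 139.7392578125)
eye 1009 [ 0.5577 -0.2284  0.4101] zmax 0.5916010412804792
top z 0.22149366160718809 39 rect mm ((559.4752807617188, -222.8107452392578), (7.199104309082031, 135.07264709472656), 49.19622039794922)
eye 988 [ 0.5578 -0.228   0.4085] zmax 0.589861236619905
```

View pics/m3.png

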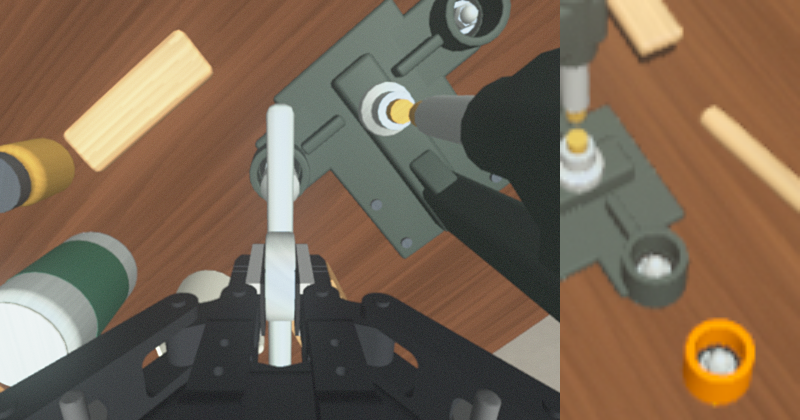

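The wrist view shows the wrench held astride the eye, with its bar vertical at column 280 and the loose boss behind it at (275,172). I refit the bar with the right height window.

Run:
```python
from h import *
c=ld('w3');X=cloud(c)
P=X[100:235,262:300].reshape(-1,3);Q=P[(P[:,2]>.222)&(P[:,2]<.24)];print(len(Q),cv2.minAreaRect((Q[:,:2]*1000).astype(np.float32)),np.percentile(Q[:,2],[5,50,95]))
u=np.array([.7385,-.6743]);n=np.array([.6743,.7385]);O=np.array([.5576,-.2282])
t=(Q[:,:2]-O)@u;o=(Q[:,:2]-O)@n;print('along',t.min(),t.max(),'off',np.median(o))
P=X[320:370,262:300].reshape(-1,3);Q=P[(P[:,2]>.215)&(P[:,2]<.24)];t=(Q[:,:2]-O)@u;o=(Q[:,:2]-O)@n;print('far',len(Q),t.min(),t.max(),np.median(o))
P=X[100:240,250:310].reshape(-1,3);
for z in(.08,.11,.14,.17,.2):
    Q=P[(abs(P[:,2]-z)<.01)&(np.hypot(*(P[:,:2]-O).T)<.025)]
    if len(Q)>10:o=(Q[:,:2]-O)@n;print('shaft',z,len(Q),'off range',o.min(),o.max())
for nm in('scene3','top3'):
    X=cloud(ld(nm)).reshape(-1,3);m=(np.hypot(*(X[:,:2]-O).T)<.085)
    Q=X[m&(abs(X[:,2]-.231)<.004)];t=(Q[:,:2]-O)@u;o=(Q[:,:2]-O)@n;k=abs(o)<.02;print(nm,k.sum(),t[k].min(),t[k].max(),np.median(o[k]))
    for a,b in((.072,.1),(.12,.2)):
        Q=X[(np.hypot(*(X[:,:2]-O).T)<.03)&(X[:,2]>a)&(X[:,2]<b)]
        if len(Q):print('  ',a,len(Q),Q.min(0),Q.max(0),Q.mean(0))
```

```text
3373 ((526.315673828125, -199.34442138671875), (12.005613327026367, 57.29292297363281), 47.75371170043945) [0.2288 0.2315 0.2328]
along -0.07120707065394286 -0.013928685341750542 off 0.00035249868226934294
far 1021 0.03233171916838822 0.06265619890165236 -5.335124649376423e-05
shaft 0.08 23 off range -0.015204846095465022 0.01580211225297239
shaft 0.11 240 off range -0.01520083714844135 0.015500767071617357
scene3 97 -0.07154523246383022 0.06561006690835201 0.0015363538057231955
   0.072 11 [ 0.5511 -0.2139  0.0733] [ 0.5639 -0.2086  0.0832] [ 0.5581 -0.211   0.0768]
top3 65 -0.06875191567571626 -0.011052236527088538 -4.243489205995192e-05
   0.072 10 [ 0.5411 -0.2337  0.0738] [ 0.5733 -0.2133  0.098 ] [ 0.5515 -0.2227  0.0848]
   0.12 3 [ 0.5515 -0.2303  0.1276] [ 0.5524 -0.2283  0.1594] [ 0.552  -0.2293  0.1432]
```

Call:
carry_out(moves=[0.5,0,0.1,0,0,0,0,0.5,0,0,1.5,0,0,0,0.5,0,0,1.2,0,0,0,0.5,0,0,0.6,0,0,0,0.5,0,0,0.3,0,0,0,0.5,0,0,0.3,0,0,0,0.5,0,0,0.2,0,0,0,0.5,0,0,0,0,0,0])

```text
clock: 13.02
tool_pos: [0.5584, -0.228, 0.1601]
orientation: [[0.674, 0.739, 0.0], [0.739, -0.674, -0.0], [0.0, 0.0, -1.0]]
ft_force: [0.0, -1.0, -4.2]
opening: 0.128
```

Call:
carry_out(moves=[0.5,0,0,0.2,0,0,0,0.5,0,0,0.2,0,0,0,0.5,0,0,0.1,0,0,0,0.5,0,0,0,0,0,0])

```text
clock: 13.52
tool_pos: [0.5583, -0.228, 0.1549]
orientation: [[0.674, 0.739, -0.0], [0.739, -0.674, 0.0], [-0.0, -0.0, -1.0]]
ft_force: [-0.2, -0.4, -4.1]
opening: 0.129
```

Call:
carry_out(moves=[0.5,0,0,0,0,0,0.1,0.5,0,0,0,0,0,0.1,0.5,0,0,0,0,0,0.1,0.5,0,0,0,0,0,0.1,0.5,0,0,0,0,0,0.1,0.5,0,0,0,0,0,0.1,0.5,0,0,0,0,0,0.1,0.5,0,0,0,0,0,0.1,0.5,0,0,0,0,0,0.1,0.5,0,0,0,0,0,0.1,0.5,0,0,0,0,0,0], squeeze=80)

```text
clock: 14.9
tool_pos: [0.5582, -0.2282, 0.1551]
orientation: [[0.986, -0.167, -0.0], [-0.167, -0.986, -0.0], [-0.0, 0.0, -1.0]]
ft_force: [-0.3, -1.0, -4.0]
opening: 0.131
```

Run:
```python
from h import *
s=env.read_state();print(s['ft_force'],s['torque'],s['tool_pos'],s['joints']);plan([.5583,-.228,.1549])
```

```text
[-0.2972 -1.0402 -3.992 ] [-0.2941  0.1362  0.1365] [ 0.5582 -0.2282  0.1551] [-0.5148  0.5208  1.366  -0.0004  1.2548 -0.3467]
pos [ 0.5582 -0.2282  0.1551] yaw -0.1679946558786534 q6 -0.3467184749619474 t 14.9 | shift cm [ 0.005  -0.0174  0.0234] az 0 rows 0.005844443569307973
```

Call:
carry_out(moves=[0.5,0,0,0,0,0,0.1,0.5,0,0,0,0,0,0.1,0.5,0,0,0,0,0,0.1,0.5,0,0,0,0,0,0.1,0.5,0,0,0,0,0,0.1,0.5,0,0,0,0,0,0.1,0.5,0,0,0,0,0,0.1,0.5,0,0,0,0,0,0.1,0.5,0,0,0,0,0,0.1,0.5,0,0,0,0,0,0.1,0.5,0,0,0,0,0,0.1,0.5,0,0,0,0,0,0.1,0.5,0,0,0,0,0,0.1,0.5,0,0,0,0,0,0])

```text
clock: 16.65
tool_pos: [0.5582, -0.228, 0.1551]
orientation: [[0.104, -0.995, -0.0], [-0.995, -0.104, -0.0], [0.0, 0.0, -1.0]]
ft_force: [-1.0, 0.0, -4.0]
opening: 0.128
```

Run:
```python
from h import *
s=env.read_state();print(s['ft_force'],s['torque']);plan([.5583,-.228,.1549],-1.602)
```

```text
[-0.9638  0.0376 -4.0304] [-0.2893  0.2783  0.1479]
pos [ 0.5582 -0.228   0.1551] yaw -1.4663345551622284 q6 0.9516029180180212 t 16.65 | shift cm [-0.003  -0.0086  0.0211] az 0.13566544483777143 rows 0.005286265867928889
```

Call:
carry_out(moves=[0.5,0,0,0,0,0,0.05,0.5,0,0,0,0,0,0.05,0.5,0,0,0,0,0,0.05,0.5,0,0,0,0,0,0])

```text
clock: 17.15
tool_pos: [0.5583, -0.228, 0.1551]
orientation: [[-0.045, -0.999, -0.0], [-0.999, 0.045, 0.0], [0.0, 0.0, -1.0]]
ft_force: [-0.7, -1.8, -4.2]
opening: 0.123
```

Run:
```python
from h import *
s=env.read_state();print(s['ft_force'],s['torque']);plan([.5583,-.228,.1549],-1.602)
```

```text
[-0.6781 -1.759  -4.2102] [-0.3009  0.2853  0.0534]
pos [ 0.5583 -0.228   0.1551] yaw -1.615854464784243 q6 1.101134017172605 t 17.15 | shift cm [-0.0002 -0.0043  0.0205] az -0.013854464784242904 rows 0.005132822864888227
```

Call:
carry_out(moves=[0.5,0,0,0,0,0,0.05,0.5,0,0,0,0,0,0.05,0.5,0,0,0,0,0,0], squeeze=110)

```text
clock: 17.52
tool_pos: [0.5587, -0.228, 0.1553]
orientation: [[-0.145, -0.989, 0.001], [-0.989, 0.145, -0.0], [0.0, -0.001, -1.0]]
ft_force: [0.4, -0.6, -3.2]
opening: 0.115
```

Run:
```python
from h import *
s=env.read_state();print(s['ft_force'],s['torque']);plan([.5583,-.228,.1549],-1.602)
```

```text
[ 0.4249 -0.5729 -3.167 ] [-0.1901  0.0286  0.1374]
pos [ 0.5587 -0.228   0.1553] yaw -1.7162014096886378 q6 1.2014572107833998 t 17.525 | shift cm [0.0015 0.0373 0.0413] az -0.11420140968863768 rows 0.010332693221552492
```

Call:
carry_out(moves=[0.5,0,0,0,0,0,0.04,0.5,0,0,0,0,0,0.04,0.5,0,0,0,0,0,0])

```text
clock: 17.9
tool_pos: [0.5586, -0.228, 0.1553]
orientation: [[-0.224, -0.975, 0.001], [-0.975, 0.224, -0.0], [0.0, -0.001, -1.0]]
ft_force: [0.4, -1.2, -2.9]
opening: 0.119
```

Run:
```python
from h import *
s=env.read_state();print(s['ft_force'],s['torque']);plan([.5583,-.228,.1549],-1.602)
```

```text
[ 0.3967 -1.2001 -2.926 ] [-0.2418 -0.0629  0.1274]
pos [ 0.5586 -0.228   0.1553] yaw -1.7964694976542823 q6 1.281724280693998 t 17.9 | shift cm [0.0024 0.0301 0.0396] az -0.194469497654282 rows 0.009895100842673475
```

Call:
carry_out(moves=[0.5,0,0,0,0,0,0.04,0.5,0,0,0,0,0,0.04,0.5,0,0,0,0,0,0])

```text
clock: 18.27
tool_pos: [0.5585, -0.2281, 0.1552]
orientation: [[-0.301, -0.954, 0.0], [-0.954, 0.301, -0.0], [-0.0, -0.001, -1.0]]
ft_force: [0.5, -1.5, -3.4]
opening: 0.12
```

Run:
```python
from h import *
s=env.read_state();print(s['ft_force'],s['torque'],s['effort']);plan([.5583,-.228,.1549],-1.602)
R=s['orientation'];c=cap('wrist','w4');X=cloud(c);P=X[60:235,250:310].reshape(-1,3);Q=P[(P[:,2]>.176)&(P[:,2]<.192)];q=(Q-s['tool_pos'])@R
b=cv2.minAreaRect((q[:,:2]*1000).astype(np.float32));print(len(Q),b,np.polyfit(q[:,1],q[:,0],1))
```

```text
[ 0.4834 -1.4555 -3.4192] [-0.3524 -0.2425  0.2391] [  0.3251 -53.9186 -25.0421   0.295    0.3249   0.2926]
pos [ 0.5585 -0.2281  0.1552] yaw -1.8767405794264675 q6 1.3619907362138053 t 18.275 | shift cm [0.0009 0.0212 0.0299] az -0.27474057942646724 rows 0.0074763084379344
3350 ((-0.08418750762939453, -40.37715148925781), (12.016494750976562, 57.30556869506836), 0.198442742228508) [ 0.0009 -0.    ]
```

Call:
carry_out(moves=[0.5,0,0,0,0,0,0.03,0.5,0,0,0,0,0,0.03,0.5,0,0,0,0,0,0])

```text
clock: 18.7
tool_pos: [0.5584, -0.228, 0.1551]
orientation: [[-0.36, -0.933, 0.0], [-0.933, 0.36, -0.0], [-0.0, -0.0, -1.0]]
ft_force: [-0.0, -1.1, -3.9]
opening: 0.12
```

Run:
```python
from h import *
s=env.read_state();print(s['ft_force'],s['torque'],s['effort']);plan([.5583,-.228,.1549],-1.602)
```

```text
[-0.0093 -1.1183 -3.9292] [-0.2718 -0.0086 -0.0695] [  0.3677 -53.7622 -24.862    0.3144   0.4107   0.2503]
pos [ 0.5584 -0.228   0.1551] yaw -1.9392238053522557 q6 1.424515185828302 t 18.7 | shift cm [0.0036 0.0083 0.0196] az -0.3372238053522558 rows 0.004897401500863185
```

Call:
carry_out(moves=[0.5,0,0,0,0,0,0.05,0.5,0,0,0,0,0,0.05,0.5,0,0,0,0,0,0.05])

```text
clock: 19.08
tool_pos: [0.5584, -0.228, 0.1551]
orientation: [[-0.496, -0.868, 0.0], [-0.868, 0.496, -0.0], [-0.0, -0.0, -1.0]]
ft_force: [0.3, -1.9, -3.7]
opening: 0.117
```

Run:
```python
from h import *
s=env.read_state();print(s['ft_force'],s['torque'],s['effort']);plan([.5583,-.228,.1549],-1.602)
```

```text
[ 0.2866 -1.8814 -3.6937] [-0.2839 -0.0035 -0.0474] [  0.3668 -53.788  -24.8802   0.3562   0.4271  -0.4092]
pos [ 0.5584 -0.228   0.1551] yaw -2.090294894770613 q6 1.5755616796966485 t 19.075 | shift cm [0.0022 0.0051 0.0179] az -0.48829489477061294 rows 0.00447855573847496
```

```bash
cat > slip.py <<'E'
from h import *
def slip(n):
    s=env.read_state();R=s['orientation'];c=cap('wrist',n);X=cloud(c);P=X[40:235,230:330].reshape(-1,3);Q=P[(P[:,2]>.178)&(P[:,2]<.192)];q=(Q-s['tool_pos'])@R
    print(s['torque'],len(Q),cv2.minAreaRect((q[:,:2]*1000).astype(np.float32)),'topz',np.median(Q[:,2]))
E
python3 - <<'E'
from slip import *
slip('w5')
im=cv2.imread('pics/w5.png');t=cap('top','top5')['img'][165:250,230:370,::-1]
cv2.imwrite('pics/m5.png',np.hstack([im[:, 80:480],cv2.resize(t,(400,243)).repeat(1,0) if 0 else cv2.copyMakeBorder(cv2.resize(t,(400,243)),0,177,0,0,cv2.BORDER_CONSTANT)]))
E
```

```text
[-0.2839 -0.0035 -0.0474] 3353 ((0.04952716827392578, -40.39573669433594), (57.324928283691406, 12.03583812713623), 89.74641418457031) topz 0.18435728532176957
```

View pics/m5.png

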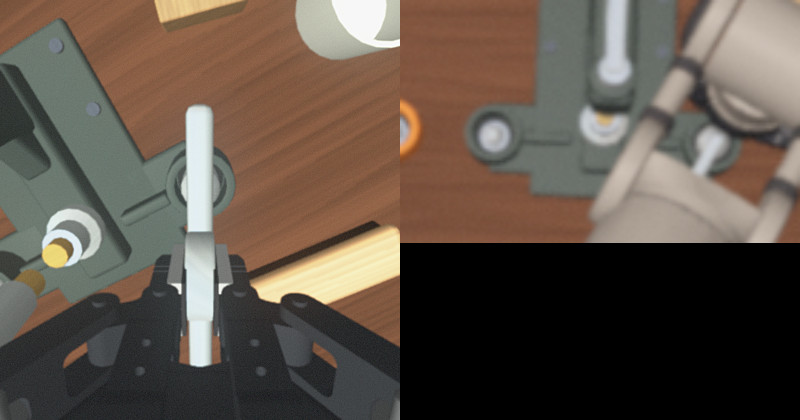

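The wrist view shows the bar straight in the jaws with no slip, and the socket sitting in the loose boss. I keep turning towards the stop.

Call:
carry_out(moves=[0.5,0,0,0,0,0,0.04,0.5,0,0,0,0,0,0.04,0.5,0,0,0,0,0,0.04,0.5,0,0,0,0,0,0])

```text
clock: 19.68
tool_pos: [0.5583, -0.228, 0.155]
orientation: [[-0.595, -0.804, 0.0], [-0.804, 0.595, 0.0], [-0.0, 0.0, -1.0]]
ft_force: [0.8, -0.8, -4.0]
opening: 0.117
```

Run:
```python
from slip import *
s=env.read_state();print(s['ft_force'],s['torque'],s['effort']);plan([.5583,-.228,.1549],-1.602)
```

```text
[ 0.8111 -0.8238 -3.9577] [-0.4503 -0.2736  0.2525] [  0.4713 -53.8748 -24.9005   0.3889   0.4221   0.304 ]
pos [ 0.5583 -0.228   0.155 ] yaw -2.2076491312335422 q6 1.692903618339542 t 19.675 | shift cm [0.0013 0.0033 0.0141] az -0.6056491312335419 rows 0.0035263894650853136
```

Call:
carry_out(moves=[0.5,0,0,0,0,0,0.03,0.5,0,0,0,0,0,0.03,0.5,0,0,0,0,0,0])

```text
clock: 20.05
tool_pos: [0.5583, -0.228, 0.1551]
orientation: [[-0.643, -0.766, 0.0], [-0.766, 0.643, 0.0], [-0.0, 0.0, -1.0]]
ft_force: [1.1, -1.6, -2.6]
opening: 0.118
```

Run:
```python
from slip import *
s=env.read_state();print(s['ft_force'],s['effort']);plan([.5583,-.228,.1549],-1.602);slip('w6')
```

```text
[ 1.0757 -1.6104 -2.6343] [  0.5252 -53.7707 -24.8618   0.4313   0.4186   0.2435]
pos [ 0.5583 -0.228   0.1551] yaw -2.2692055484451528 q6 1.7544707833432929 t 20.05 | shift cm [ 0.0036 -0.0003  0.0179] az -0.6672055484451525 rows 0.004479630655749278
[-0.411  -0.0198  0.1936] 3361 ((0.2108616828918457, -40.51427459716797), (12.007949829101562, 57.17634201049805), 0.16709169745445251) topz 0.1844008937986981
```

Call:
carry_out(moves=[0.5,0,0,0,0,0,0.03,0.5,0,0,0,0,0,0.03,0.5,0,0,0,0,0,0.03,0.5,0,0,0,0,0,0])

```text
clock: 20.6
tool_pos: [0.5583, -0.2279, 0.1551]
orientation: [[-0.709, -0.705, -0.0], [-0.705, 0.709, 0.0], [-0.0, 0.0, -1.0]]
ft_force: [-1.0, -1.6, -1.6]
opening: 0.119
```

Run:
```python
from slip import *
s=env.read_state();print(s['ft_force'],s['effort']);plan([.5583,-.228,.1549],-1.602);slip('w7')
```

```text
[-0.983  -1.5952 -1.646 ] [  0.3115 -53.7359 -25.5784   0.2743  -0.2583   0.2497]
pos [ 0.5583 -0.2279  0.1551] yaw -2.3595062402977325 q6 1.844765827245733 t 20.6 | shift cm [ 0.004  -0.0076  0.0216] az -0.7575062402977322 rows 0.005403304008151142
[-0.0284  0.319   0.0633] 3359 ((0.6530756950378418, -40.55548095703125), (11.902270317077637, 57.137962341308594), 0.5186489224433899) topz 0.1844000612018559
```

Call:
carry_out(moves=[0.5,0,0,0,0,0,0.03,0.5,0,0,0,0,0,0.03,0.5,0,0,0,0,0,0.03,0.5,0,0,0,0,0,0])

```text
clock: 21.15
tool_pos: [0.5587, -0.2282, 0.1556]
orientation: [[-0.77, -0.638, 0.001], [-0.638, 0.77, -0.001], [-0.001, -0.001, -1.0]]
ft_force: [-1.0, -0.5, 1.4]
opening: 0.115
```

Run:
```python
from slip import *
s=env.read_state();print(s['ft_force'],s['effort']);plan([.5583,-.228,.1549],-1.602);slip('w8')
```

```text
[-0.9676 -0.4784  1.4219] [  0.3212 -51.0557 -23.7815   0.3826   0.0424   0.2651]
pos [ 0.5587 -0.2282  0.1556] yaw -2.4494566893715737 q6 1.93475549207271 t 21.15 | shift cm [0.0195 0.0466 0.0686] az -0.8474566893715734 rows 0.017153544800966668
[-0.2393  0.0608  0.0906] 3296 ((0.7419247627258301, -47.01921081542969), (11.934730529785156, 55.58772659301758), 0.521107017993927) topz 0.18268878925770055
```

Run:
```python
from h import *
w=cv2.imread('pics/w8.png');w0=cv2.imread('pics/w6.png');s=cap('scene','scene8')['img'][130:290,180:320,::-1]
cv2.imwrite('pics/m8.png',np.hstack([w0[80:420,180:380],w[80:420,180:380],cv2.resize(s,(297,340),interpolation=cv2.INTER_CUBIC)]))
for n in('w6','w7','w8'):
    X=cloud(ld(n));c=X[60:330:20,280];print(n);print(c[:,[0,1,2]].round(3).tolist())
```

```text
w6
[[0.638, -0.295, 0.0], [0.624, -0.284, 0.002], [0.611, -0.273, 0.001], [0.606, -0.269, 0.184], [0.6, -0.264, 0.185], [0.593, -0.258, 0.185], [0.587, -0.252, 0.185], [0.58, -0.247, 0.185], [0.572, -0.24, 0.185], [0.572, -0.24, 0.205], [0.568, -0.237, 0.213], [0.563, -0.233, 0.217], [0.558, -0.228, 0.22], [0.548, -0.22, 0.213]]
w7
[[0.631, -0.302, 0.002], [0.619, -0.29, 0.002], [0.606, -0.277, -0.0], [0.602, -0.273, 0.185], [0.597, -0.267, 0.185], [0.591, -0.261, 0.185], [0.584, -0.255, 0.184], [0.578, -0.248, 0.185], [0.571, -0.242, 0.185], [0.57, -0.241, 0.204], [0.567, -0.238, 0.213], [0.563, -0.233, 0.217], [0.557, -0.228, 0.218], [0.534, -0.204, 0.186]]
w8
[[0.625, -0.309, 0.002], [0.614, -0.296, 0.002], [0.604, -0.283, 0.182], [0.598, -0.277, 0.183], [0.593, -0.271, 0.183], [0.588, -0.264, 0.184], [0.582, -0.257, 0.183], [0.576, -0.25, 0.184], [0.574, -0.248, 0.202], [0.571, -0.244, 0.212], [0.568, -0.24, 0.217], [0.563, -0.234, 0.218], [0.557, -0.227, 0.217], [0.537, -0.203, 0.186]]
```

View pics/m8.png

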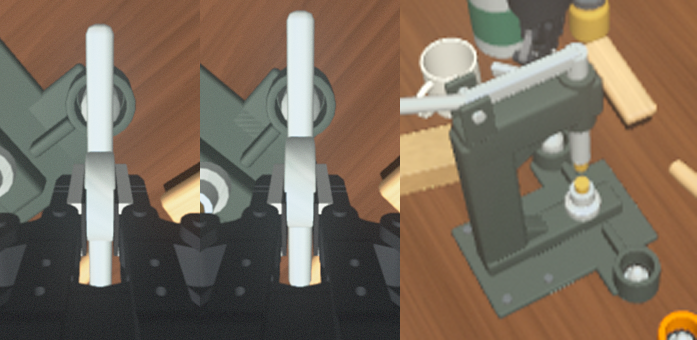

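The wrist crops (before and after) show that the bar has slid about 5 mm along the jaws and tilted slightly. I release it so it settles, then re-measure.

Call:
carry_out(moves=[2,0,0,0,0,0,0,3.5,0,0,0,0,0,0,3.5,0,0,0,0,0,0,3.5,0,0,0,0,0,0])

```text
clock: 21.75
tool_pos: [0.5583, -0.2279, 0.155]
orientation: [[-0.77, -0.639, -0.0], [-0.639, 0.77, 0.0], [-0.0, 0.0, -1.0]]
ft_force: [-0.3, -0.2, -0.0]
opening: 0.405
```

Run:
```python
from slip import *
s=env.read_state();print(s['ft_force'],s['effort'][5]);plan([.5583,-.228,.1549],-1.602);slip('w9')
c=ld('w9')
X=cloud(c);P=X[40:235,230:330].reshape(-1,3);Q=P[(P[:,2]>.176)&(P[:,2]<.192)];print(cv2.minAreaRect((Q[:,:2]*1000).astype(np.float32)))
print(X[60:330:20,280].round(3).tolist())
```

```text
[-0.3265 -0.1791 -0.0495] 0.00014507916148431832
pos [ 0.5583 -0.2279  0.155 ] yaw -2.4489969873891986 q6 1.934238890095426 t 21.75 | shift cm [ 0.0075 -0.004   0.0109] az -0.8469969873891987 rows 0.0027185914772878015
[-0.0495  0.0231 -0.0188] 3308 ((-0.34195566177368164, -45.89813232421875), (56.18602752685547, 11.69009780883789), 89.51058959960938) topz 0.18309487486530573
((587.904052734375, -263.0311279296875), (11.690171241760254, 56.18581771850586), 40.17240905761719)
[[0.624, -0.308, 0.001], [0.613, -0.295, 0.001], [0.603, -0.283, 0.183], [0.598, -0.277, 0.182], [0.593, -0.27, 0.184], [0.587, -0.264, 0.183], [0.582, -0.257, 0.184], [0.576, -0.25, 0.184], [0.573, -0.246, 0.196], [0.571, -0.244, 0.21], [0.567, -0.239, 0.216], [0.563, -0.234, 0.219], [0.558, -0.228, 0.219], [0.536, -0.202, 0.186]]
```

Call:
carry_out(moves=[3.5,-0.03,-0.4,0,0,0,0,3.5,0,0,0,0,0,0,0.5,0,0,0,0,0,0,0.5,0,0,0,0,0,0,0.5,0,0,0,0,0,0,0.5,0,0.2,0,0,0,0,0.5,0,0.2,0,0,0,0,0.5,0,0,0.05,0,0,0,0.5,0,0,0,0,0,0], squeeze=100)

```text
clock: 22.92
tool_pos: [0.5585, -0.2278, 0.1546]
orientation: [[-0.77, -0.638, -0.0], [-0.638, 0.77, -0.0], [0.0, -0.0, -1.0]]
ft_force: [0.6, -2.8, 0.3]
opening: 0.12
```

Run:
```python
from slip import *
s=env.read_state();print(s['ft_force'],s['effort'][5]);plan([.5575,-.2281,.1549],-2.45);slip('w10')
print(cloud(ld('w10'))[100:210:20,280].round(4).tolist())
```

```text
[ 0.5764 -2.8258  0.297 ] 0.04912059288471937
pos [ 0.5585 -0.2278  0.1546] yaw -2.4490925768970295 q6 1.9348041360558212 t 22.925 | shift cm [ 0.0962  0.0423 -0.0303] az 0.0009074231029706503 rows 0.024040071511266508
[-0.5206  0.0529 -0.1992] 3385 ((0.43947887420654297, -40.30902099609375), (57.61351013183594, 12.056638717651367), 89.73583984375) topz 0.18410239050344532
[[0.602, -0.2815, 0.0005], [0.5984, -0.2768, 0.1849], [0.5931, -0.2704, 0.1849], [0.5877, -0.2639, 0.1854], [0.582, -0.257, 0.1846], [0.5759, -0.2498, 0.1836]]
```

Call:
carry_out(moves=[0.5,0,0,0,0,0,0.04,0.5,0,0,0,0,0,0.04,0.5,0,0,0,0,0,0])

```text
clock: 23.35
tool_pos: [0.5585, -0.2278, 0.1544]
orientation: [[-0.818, -0.576, -0.0], [-0.576, 0.818, 0.0], [0.0, 0.0, -1.0]]
ft_force: [0.3, -2.0, 0.4]
opening: 0.122
```

Run:
```python
from slip import *
s=env.read_state();print(s['ft_force'],s['effort'][5]);plan([.5575,-.2281,.1549],-2.45);slip('w11')
```

```text
[ 0.2887 -1.9581  0.377 ] 0.4346122685819864
pos [ 0.5585 -0.2278  0.1544] yaw -2.5283753610659416 q6 2.0141422156974675 t 23.35 | shift cm [ 0.1009  0.0289 -0.0493] az -0.07837536106594145 rows 0.02522707063883032
[-0.3514  0.3452  0.522 ] 3367 ((0.15616846084594727, -40.46161651611328), (57.432830810546875, 11.760464668273926), 89.40607452392578) topz 0.18417644527625193
```

Call:
carry_out(moves=[0.5,0,0,0,0,0,0.03,0.5,0,0,0,0,0,0.03,0.5,0,0,0,0,0,0])

```text
clock: 23.78
tool_pos: [0.5583, -0.2274, 0.1545]
orientation: [[-0.851, -0.525, -0.001], [-0.525, 0.851, 0.001], [0.0, 0.001, -1.0]]
ft_force: [-1.0, -0.5, 0.1]
opening: 0.118
```

Run:
```python
from slip import *
s=env.read_state();print(s['ft_force'],s['effort'][5]);plan([.5575,-.2281,.1549],-2.45);slip('w12')
```

```text
[-1.0143 -0.5148  0.0525] 0.4630681034177542
pos [ 0.5583 -0.2274  0.1545] yaw -2.58934297501056 q6 2.075112707370899 t 23.775 | shift cm [ 0.1052 -0.0158 -0.0363] az -0.13934297501055992 rows 0.026310277079784554
[0.1941 0.6408 0.2421] 3383 ((0.1500110626220703, -40.9067497253418), (57.37836837768555, 11.849910736083984), 89.38542175292969) topz 0.18414433183630455
```

Call:
carry_out(moves=[0.5,0,0,-0.8,0,0,0,0.5,0,0,-1.5,0,0,0,0.5,0,0,-1.8,0,0,0,0.5,0,0,-0.9,0,0,0,0.5,1.5,1.5,0,0,0,0,0.5,1.5,1.5,0,0,0,0,0.5,0,0,0,0,0,0,0.5,0,0,0,0,0,0])

```text
clock: 24.82
tool_pos: [0.518, -0.2182, 0.2052]
orientation: [[-0.851, -0.525, 0.002], [-0.525, 0.851, -0.001], [-0.001, -0.001, -1.0]]
ft_force: [0.2, -0.5, -3.9]
opening: 0.121
```

Run:
```python
from h import *
s=env.read_state();print(s['ft_force'],s['torque']);plan([.5575,-.2281,.1549],-2.45)
c=cap('wrist','w13')
def crop(p,r):
    u,v=np.round(proj(c,p)).astype(int);print(u,v);a=c['img'][max(0,v-r):v+r,max(0,u-r):u+r];return cv2.resize(a,(int(a.shape[1]*380/(2*r)),int(a.shape[0]*380/(2*r))),interpolation=cv2.INTER_CUBIC)[:,:,::-1]
a=crop([.5575,-.228,.022],32);b=crop([.5655,.001,.022],32)
print(a.shape,b.shape)
cv2.imwrite('pics/m13.png',a if b.shape!=a.shape else np.hstack([a,b]))
```

```text
[ 0.2182 -0.4869 -3.9163] [-0.0275  0.0376  0.0053]
pos [ 0.518  -0.2182  0.2052] yaw -2.5891600882229646 q6 2.053775759817197 t 24.825 | shift cm [-2.8389 -2.9086  5.041 ] az -0.13916008822296444 rows 1.260254648487094
252 140
151 299
(380, 380, 3) (380, 380, 3)
```

View pics/m13.png

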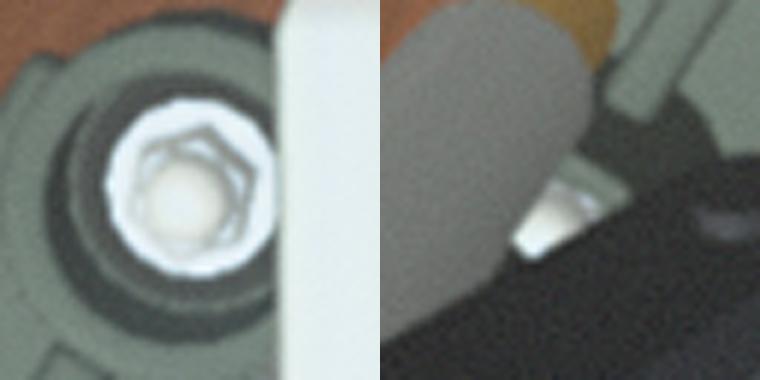

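The left crop shows the loose nut's hexagon, with corners at about (207,125), (253,170), (147,142) and (240,235). I compare its angle with the first look using an automated edge fit.

```bash
cat > hexfit.py <<'E'
from h import *
def hexfit(n,cx,cy):
    c=ld(n);g=cv2.GaussianBlur(cv2.cvtColor(c['img'],cv2.COLOR_RGB2GRAY).astype(np.float32),(0,0),.6)
    lap=cv2.Laplacian(g,cv2.CV_32F,ksize=3)   # dark lines -> positive
    best={}
    for th in np.arange(0,60,1.):
        b=(-9,)
        for dx in np.arange(-.0015,.0016,.0005):
            for dy in np.arange(-.0015,.0016,.0005):
                a=np.radians(th+60*np.arange(7));V=np.c_[cx+dx+.01212*np.cos(a),cy+dy+.01212*np.sin(a)]
                pts=np.concatenate([V[i]+(V[i+1]-V[i])*np.linspace(0,1,9)[:,None] for i in range(6)])
                uv=np.array([proj(c,[*p,.018]) for p in pts]).astype(np.float32)
                v=cv2.remap(lap,uv[:,:1],uv[:,1:],cv2.INTER_LINEAR).mean()
                if v>b[0]: b=(v,dx,dy)
        best[th]=b
    for t in sorted(best,key=lambda t:-best[t][0])[:6]: print(n,'corner',t,best[t])
E
python3 - <<'E'
from hexfit import *
hexfit('w1',.5572,-.2281);hexfit('w13',.5572,-.2281)
c=ld('w13')
for q in((207,125,.018),(253,170,.02),(147,142,.018),(240,235,.024)):
    p=atz(c,(220+(q[0]+.5)/5.94-.5,108+(q[1]+.5)/5.94-.5),q[2]);d=p[:2]-[.5572,-.2281];print(p,np.hypot(*d),np.degrees(np.arctan2(d[1],d[0]))%60)
E
```

```text
w1 corner 48.0 (np.float32(42.343826), np.float64(0.0015), np.float64(0.0005))
w1 corner 47.0 (np.float32(42.15724), np.float64(0.0015), np.float64(0.0005))
w1 corner 46.0 (np.float32(41.981308), np.float64(0.0015), np.float64(0.0005))
w1 corner 49.0 (np.float32(41.842213), np.float64(0.0015), np.float64(0.0005))
w1 corner 45.0 (np.float32(41.472343), np.float64(0.0015), np.float64(0.0005))
w1 corner 50.0 (np.float32(41.085587), np.float64(0.0015), np.float64(0.0005))
w13 corner 48.0 (np.float32(39.502342), np.float64(0.0005), np.float64(0.0015))
w13 corner 49.0 (np.float32(39.325863), np.float64(0.0005), np.float64(0.0015))
w13 corner 50.0 (np.float32(38.87654), np.float64(0.0), np.float64(0.0015))
w13 corner 51.0 (np.float32(38.326195), np.float64(0.0), np.float64(0.0015))
w13 corner 47.0 (np.float32(38.05737), np.float64(0.0005), np.float64(0.0015))
w13 corner 52.0 (np.float32(37.097675), np.float64(0.0), np.float64(0.0015))
[ 0.5611 -0.2388  0.018 ] 0.011369779086091257 49.84511699701483
[ 0.5502 -0.2365  0.02  ] 0.010984268506834156 50.22374377508322
[ 0.5686 -0.2307  0.018 ] 0.011657745824928534 47.081861900800604
[ 0.5464 -0.2261  0.024 ] 0.011015729523721237 49.67455007751283
```

Call:
carry_out(moves=[0.5,0,0,0,0,0,-0.1,0.5,0,0,0,0,0,-0.1,0.5,0,0,0,0,0,-0.08,0.5,0,0,0,0,0,0])

```text
clock: 25.38
tool_pos: [0.5178, -0.2181, 0.2044]
orientation: [[-0.673, -0.739, 0.0], [-0.739, 0.673, 0.0], [-0.0, -0.0, -1.0]]
ft_force: [0.8, 0.2, -4.6]
opening: 0.119
```

Run:
```python
from h import *
plan([.5572,-.2285,.1550])
```

```text
pos [ 0.5178 -0.2181  0.2044] yaw -2.3095959767977385 q6 1.7743855629450078 t 25.375 | shift cm [-1.8834 -3.6146  4.9449] az 0 rows 1.2362153015703774
```

Call:
carry_out(moves=[0.5,-0.94,-1.8,0,0,0,0,0.5,-0.94,-1.81,0,0,0,0,0.5,0,0,0,0,0,0,0.5,0,0,1.5,0,0,0,0.5,0,0,1.2,0,0,0,0.5,0,0,0.8,0,0,0,0.5,0,0,0.4,0,0,0,0.5,0,0,0.3,0,0,0,0.5,0,0,0.3,0,0,0,0.5,0,0,0.3,0,0,0,0.5,0,0,0,0,0,0])

```text
clock: 26.75
tool_pos: [0.5564, -0.2279, 0.1571]
orientation: [[-0.673, -0.74, -0.0], [-0.74, 0.673, 0.001], [-0.0, 0.001, -1.0]]
ft_force: [-2.4, 2.5, 1.0]
opening: 0.118
```

Run:
```python
from slip import *
s=env.read_state();print(s['ft_force'],s['effort'][5]);plan([.5572,-.2285,.1549]);slip('w14')
```

```text
[-2.3927  2.4855  0.9865] 0.0031387426861329004
pos [ 0.5564 -0.2279  0.1571] yaw -2.3088438059948055 q6 1.792251484673655 t 26.75 | shift cm [-0.0111 -0.1027  0.2162] az 0 rows 0.05404150718070344
[ 0.8738  0.7372 -0.0555] 3301 ((-0.04468059539794922, -44.54362869262695), (56.39025115966797, 12.041776657104492), 89.56327819824219) topz 0.1837082090803192
```

Run:
```python
from h import *
# tool frame from camera: fixed transform
Rtc=np.array([[1,.0008,-.0001],[-.0008,.9576,.2882],[.0003,-.2882,.9576]]);ttc=np.array([0,-.0742,-.1754])
for n in('w3','w4','w5','w6','w7','w8','w9','w10','w11','w12','w13','w14'):
    c=ld(n);T=c['world_from_camera'];X=cloud(c);q=((X-T[:3,3])@T[:3,:3])@Rtc.T+ttc
    P=q[40:240,262:300].reshape(-1,3);Q=P[(P[:,2]>-.036)&(P[:,2]<-.02)&(abs(P[:,0])<.0045)&(P[:,1]<-.022)]
    k=np.polyfit(Q[:,1],Q[:,2],1);E=q[230:330,270:292].reshape(-1,3);E=E[(E[:,2]<-.055)&(E[:,2]>-.08)&(abs(E[:,0])<.005)]
    # shaft visible? points below bar near centre
    S=q[60:240,250:310].reshape(-1,3);S=S[(S[:,2]>-.005)&(S[:,2]<.09)&(abs(S[:,0])<.02)]
    print(n,'tilt deg %.2f'%np.degrees(np.arctan(k[0])),'end y %.4f'%np.percentile(Q[:,1],1),'z@-.05 %.4f'%np.polyval(k,-.05),'eye',E.mean(0),len(S))
```

```text
w3 tilt deg -0.58 end y -0.0702 z@-.05 -0.0297 eye [ 0.0004 -0.0056 -0.0614] 0
w4 tilt deg -0.70 end y -0.0701 z@-.05 -0.0292 eye [ 0.0004 -0.0052 -0.0611] 0
w5 tilt deg -0.72 end y -0.0702 z@-.05 -0.0293 eye [ 0.0004 -0.0052 -0.0611] 0
w6 tilt deg -0.48 end y -0.0702 z@-.05 -0.0293 eye [ 0.0004 -0.0053 -0.0611] 0
w7 tilt deg -0.73 end y -0.0705 z@-.05 -0.0293 eye [ 0.0004 -0.0055 -0.0612] 0
w8 tilt deg -2.56 end y -0.0757 z@-.05 -0.0272 eye [ 0.0004 -0.0111 -0.0606] 0
w9 tilt deg -2.12 end y -0.0749 z@-.05 -0.0281 eye [ 0.0004 -0.0103 -0.0611] 5
w10 tilt deg -0.44 end y -0.0702 z@-.05 -0.0296 eye [ 0.0004 -0.0053 -0.0613] 0
w11 tilt deg -0.47 end y -0.0702 z@-.05 -0.0298 eye [ 0.0004 -0.0054 -0.0615] 0
w12 tilt deg -0.37 end y -0.0706 z@-.05 -0.0297 eye [ 0.0004 -0.0059 -0.0614] 0
w13 tilt deg -0.18 end y -0.0706 z@-.05 -0.0299 eye [ 0.0004 -0.0058 -0.0613] 0
w14 tilt deg -0.94 end y -0.0738 z@-.05 -0.0267 eye [ 0.0004 -0.0075 -0.0595] 0
```

Call:
carry_out(moves=[2,0,0,0,0,0,0,3.5,0,0,0,0,0,0,3.5,0,0,0,0,0,0,3.5,0,0,0,0,0,0,3.5,0,0,0,0,0,0])

```text
clock: 27.42
tool_pos: [0.5567, -0.2284, 0.1566]
orientation: [[-0.673, -0.74, 0.0], [-0.74, 0.673, -0.0], [-0.0, -0.0, -1.0]]
ft_force: [0.3, -0.8, 0.0]
opening: 0.408
```

```bash
cat > tl.py <<'E'
from h import *
Rtc=np.array([[1,.0008,-.0001],[-.0008,.9576,.2882],[.0003,-.2882,.9576]]);ttc=np.array([0,-.0742,-.1754])
def tl(n,new=True):
    c=cap('wrist',n) if new else ld(n);T=c['world_from_camera'];X=cloud(c);q=((X-T[:3,3])@T[:3,:3])@Rtc.T+ttc
    P=q[30:240,240:320].reshape(-1,3);W=X[30:240,240:320].reshape(-1,3)
    m=(P[:,2]>-.036)&(P[:,2]<-.02)&(abs(P[:,0])<.012)&(P[:,1]<-.022);Q=P[m];W=W[m]
    k=np.polyfit(Q[:,1],Q[:,2],1);kx=np.polyfit(Q[:,1],Q[:,0],1)
    y=Q[:,1];xs=[np.ptp(np.percentile(Q[abs(y-t)<.004][:,0],[2,98])) for t in(-.06,-.035)]
    mid=[np.mean(np.percentile(Q[abs(y-t)<.004][:,0],[2,98])) for t in(-.06,-.035)]
    s=env.read_state();R=s['orientation']
    print(n,'tilt %.2f'%np.degrees(np.arctan(k[0])),'endy %.4f'%np.percentile(y,1),'z@-.05 %.4f'%np.polyval(k,-.05),'x mid',mid,'yawdev deg %.2f'%np.degrees(kx[0]),'topz %.4f'%np.median(W[:,2]))
    print('  ft',s['ft_force'],'tq',s['torque'],'pos',s['tool_pos'],'yaw',np.arctan2(R[1,0],R[0,0]),'t',s['clock'])
E
python3 - <<'E'
from tl import *
tl('w14',0);tl('w15')
w=cv2.imread('pics/w15.png');a=cap('scene','sc15')['img'][100:310,180:330,::-1];b=cap('top','tp15')['img'][165:255,270:400,::-1]
cv2.imwrite('pics/m15.png',np.hstack([cv2.resize(w,(400,300)),cv2.resize(a,(200,280)).repeat(1,0) if 0 else cv2.copyMakeBorder(cv2.resize(a,(200,280)),0,20,0,0,0),cv2.copyMakeBorder(cv2.resize(b,(200,138)),0,162,0,0,0)]))
E
```

```text
w14 tilt -0.76 endy -0.0734 z@-.05 -0.0263 x mid [np.float64(-0.0005008090525408879), np.float64(-0.0002762839038870221)] yawdev deg 0.41 topz 0.1837
  ft [ 0.3263 -0.8224  0.0413] tq [-0.002  -0.0047 -0.019 ] pos [ 0.5567 -0.2284  0.1566] yaw -2.309009070796364 t 27.425
w15 tilt -0.58 endy -0.0722 z@-.05 -0.0269 x mid [np.float64(-0.00028584223234896875), np.float64(-0.00028775921698988684)] yawdev deg 0.31 topz 0.1839
  ft [-0.5511  0.9403 -0.8624] tq [-0.055  -0.0517 -0.0008] pos [ 0.5567 -0.2284  0.1566] yaw -2.3090090920637945 t 27.475
```

View pics/m15.png

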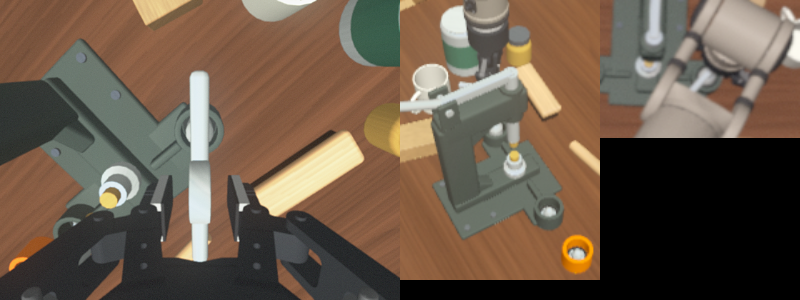

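The picture shows the wrench standing freely upright in the loose boss, between the open jaws. Its measured tilt is at baseline. I regrip it centred and lower, then test for the stop.

Call:
carry_out(moves=[3.5,-0.03,-0.2,0.25,0,0,0,3.5,0,0,0,0,0,0,0.5,0,0,0,0,0,0,0.5,0,0,0,0,0,0,0.5,0,0,0,0,0,0,0.5,0,0,0,0,0,0.03,0.5,0,0,0,0,0,0.03,0.5,0,0,0,0,0,0], squeeze=80)

```text
clock: 28.58
tool_pos: [0.5584, -0.2294, 0.1542]
orientation: [[-0.716, -0.698, 0.0], [-0.698, 0.716, 0.0], [-0.0, 0.0, -1.0]]
ft_force: [0.4, 1.3, 2.2]
opening: 0.117
```

Run:
```python
from tl import *
tl('w16')
```

```text
w16 tilt -0.70 endy -0.0698 z@-.05 -0.0295 x mid [np.float64(-5.1104840710216454e-05), np.float64(-6.973436006439725e-05)] yawdev deg -0.00 topz 0.1841
  ft [0.6112 0.5194 1.1934] tq [0.2804 0.0535 0.1217] pos [ 0.5583 -0.2294  0.1542] yaw -2.3690141722099876 t 28.625
```

Call:
carry_out(moves=[0.5,0,0,0,0,0,0.03,0.5,0,0,0,0,0,0.03,0.5,0,0,0,0,0,0])

```text
clock: 29.0
tool_pos: [0.5583, -0.2294, 0.1542]
orientation: [[-0.757, -0.653, 0.0], [-0.653, 0.757, 0.0], [-0.0, 0.0, -1.0]]
ft_force: [-0.3, 1.5, 2.8]
opening: 0.125
```

Run:
```python
from tl import *
tl('w17')
```

```text
w17 tilt -0.74 endy -0.0697 z@-.05 -0.0294 x mid [np.float64(-5.4335245976149145e-05), np.float64(-6.605010343976132e-05)] yawdev deg -0.02 topz 0.1840
  ft [0.1429 1.3313 4.3143] tq [ 0.3974  0.141  -0.023 ] pos [ 0.5584 -0.2294  0.1542] yaw -2.4290343793809774 t 29.05
```

Call:
carry_out(moves=[0.5,0,0,0,0,0,0.03,0.5,0,0,0,0,0,0.03,0.5,0,0,0,0,0,0])

```text
clock: 29.42
tool_pos: [0.5583, -0.2294, 0.1542]
orientation: [[-0.795, -0.607, 0.0], [-0.607, 0.795, 0.0], [-0.0, 0.0, -1.0]]
ft_force: [0.1, 1.8, 3.3]
opening: 0.126
```

Run:
```python
from tl import *
tl('w18')
```

```text
w18 tilt -0.62 endy -0.0697 z@-.05 -0.0293 x mid [np.float64(-6.033047641777062e-05), np.float64(-0.0002809373188089434)] yawdev deg 0.14 topz 0.1839
  ft [-0.7615  1.6748  4.27  ] tq [0.5638 0.1374 0.0394] pos [ 0.5584 -0.2294  0.1542] yaw -2.489014347223555 t 29.475
```

Call:
carry_out(moves=[0.5,0,0,0,0,0,0.03,0.5,0,0,0,0,0,0.03,0.5,0,0,0,0,0,0])

```text
clock: 29.85
tool_pos: [0.5584, -0.2295, 0.1542]
orientation: [[-0.83, -0.558, 0.0], [-0.558, 0.83, 0.0], [-0.0, -0.0, -1.0]]
ft_force: [-0.8, 1.5, 5.2]
opening: 0.12
```

Run:
```python
from tl import *
tl('w19')
```

```text
w19 tilt -0.66 endy -0.0697 z@-.05 -0.0293 x mid [np.float64(-0.00048803326764767585), np.float64(-0.0002645107299285121)] yawdev deg 0.56 topz 0.1839
  ft [0.3457 2.2243 4.179 ] tq [0.5262 0.1007 0.3188] pos [ 0.5584 -0.2295  0.1541] yaw -2.5489303592192196 t 29.9
```

Call:
carry_out(moves=[0.5,0,0,0,0,0,0.03,0.5,0,0,0,0,0,0.03,0.5,0,0,0,0,0,0], squeeze=120)

```text
clock: 30.28
tool_pos: [0.5584, -0.2295, 0.1542]
orientation: [[-0.862, -0.507, 0.0], [-0.507, 0.862, 0.0], [-0.0, -0.0, -1.0]]
ft_force: [0.4, 2.3, 4.6]
opening: 0.116
```

Run:
```python
from tl import *
tl('w20')
```

```text
w20 tilt -0.59 endy -0.0696 z@-.05 -0.0292 x mid [np.float64(-0.0004945805796201445), np.float64(-0.0002632241106227478)] yawdev deg 0.39 topz 0.1839
  ft [-0.6404  2.0312  4.9763] tq [0.6473 0.2029 0.3568] pos [ 0.5584 -0.2295  0.1543] yaw -2.609291092728628 t 30.325
```

Call:
carry_out(moves=[0.5,0,0,0,0,0,0.03,0.5,0,0,0,0,0,0.03,0.5,0,0,0,0,0,0])

```text
clock: 30.7
tool_pos: [0.5584, -0.2295, 0.1543]
orientation: [[-0.891, -0.455, 0.0], [-0.455, 0.891, 0.0], [-0.0, -0.0, -1.0]]
ft_force: [-0.8, 1.9, 5.4]
opening: 0.111
```

Run:
```python
from tl import *
tl('w21')
```

```text
w21 tilt -0.52 endy -0.0697 z@-.05 -0.0292 x mid [np.float64(-0.0005003490727940756), np.float64(-0.000268019373817846)] yawdev deg 0.46 topz 0.1839
  ft [-0.5525  2.8813  5.5439] tq [0.6623 0.1537 0.322 ] pos [ 0.5584 -0.2295  0.1542] yaw -2.669348501399763 t 30.75
```

Call:
carry_out(moves=[0.5,0,0,0,0,0,0.06,0.5,0,0,0,0,0,0.06,0.5,0,0,0,0,0,0.06,0.5,0,0,0,0,0,0.06,0.5,0,0,0,0,0,0])

```text
clock: 31.38
tool_pos: [0.5586, -0.2306, 0.1544]
orientation: [[-0.973, -0.23, 0.001], [-0.23, 0.973, -0.002], [-0.001, -0.002, -1.0]]
ft_force: [-0.5, -0.6, 4.4]
opening: 0.114
```

Run:
```python
from tl import *
tl('w22')
```

```text
w22 tilt 0.14 endy -0.0645 z@-.05 -0.0305 x mid [np.float64(0.00037127820302605826), np.float64(0.0001792578302908781)] yawdev deg -0.39 topz 0.1853
  ft [ 0.996 -6.494  7.116] tq [-1.4771 -0.1708 -0.0308] pos [ 0.5586 -0.2306  0.1545] yaw -2.9086087141831753 t 31.425
```

Call:
carry_out(moves=[0.5,0,0,0,0,0,0.06,0.5,0,0,0,0,0,0.06,0.5,0,0,0,0,0,0.06,0.5,0,0,0,0,0,0.06,0.5,0,0,0,0,0,0])

```text
clock: 32.05
tool_pos: [0.5585, -0.2307, 0.1545]
orientation: [[-1.0, 0.007, 0.001], [0.007, 1.0, -0.002], [-0.001, -0.002, -1.0]]
ft_force: [-0.2, -3.0, 5.8]
opening: 0.114
```

Run:
```python
from tl import *
tl('w23');print(env.read_state()['joints'])
```

```text
w23 tilt -0.11 endy -0.0645 z@-.05 -0.0301 x mid [np.float64(-4.692984754101938e-05), np.float64(-5.480467934812364e-05)] yawdev deg 0.07 topz 0.1851
  ft [-0.9306 -3.5082  5.7296] tq [-0.8894  0.1866  0.1022] pos [ 0.5586 -0.2306  0.1546] yaw 3.1356918154085314 t 32.1
[-0.5176  0.5224  1.3649 -0.0015  1.2523  2.6304]
```

Call:
carry_out(moves=[0.5,0,0,-0.8,0,0,0,0.5,0,0,-1.5,0,0,0,0.5,0,0,-1.8,0,0,0,0.5,0,0,-0.9,0,0,0,0.5,1.5,0.7,0,0,0,0,0.5,1.5,0.8,0,0,0,0,0.5,0,0,0,0,0,0,0.5,0,0,0,0,0,0])

```text
clock: 33.1
tool_pos: [0.5288, -0.2144, 0.2042]
orientation: [[-1.0, 0.007, 0.0], [0.007, 1.0, -0.0], [-0.0, -0.0, -1.0]]
ft_force: [0.1, 0.4, -4.0]
opening: 0.107
```

Run:
```python
from hexfit import *
from tl import tl
tl('w24');hexfit('w24',.5577,-.2281)
c=ld('w24')
u,v=np.round(proj(c,[.5577,-.2281,.022])).astype(int);print(u,v);r=24
a=c['img'][v-r:v+r,u-r:u+r];cv2.imwrite('pics/m24.png',cv2.resize(a,(480,480),interpolation=cv2.INTER_CUBIC)[:,:,::-1])
```

```text
w24 tilt 0.93 endy -0.0657 z@-.05 -0.0312 x mid [np.float64(0.00014915737891536785), np.float64(0.00019932318772127814)] yawdev deg -0.05 topz 0.2357
  ft [-0.0043 -0.2701 -3.6408] tq [ 0.0063 -0.0124  0.0059] pos [ 0.5289 -0.2145  0.2041] yaw 3.1342360896224988 t 33.15
w24 corner 5.0 (np.float32(41.34903), np.float64(0.0), np.float64(0.001))
w24 corner 2.0 (np.float32(41.071857), np.float64(0.0), np.float64(0.0015))
w24 corner 1.0 (np.float32(41.069168), np.float64(0.0), np.float64(0.0015))
w24 corner 3.0 (np.float32(41.020554), np.float64(0.0), np.float64(0.001))
w24 corner 4.0 (np.float32(41.002224), np.float64(0.0), np.float64(0.001))
w24 corner 6.0 (np.float32(40.69341), np.float64(0.0), np.float64(0.0015))
251 155
```

View pics/m24.png

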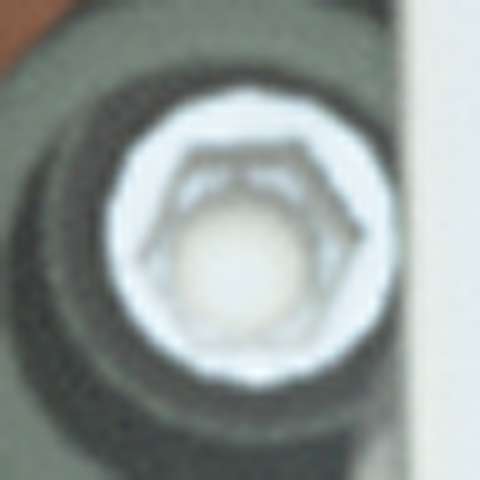

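The crop shows the nut hexagon with corners at left (140,250) and right (360,235). It has turned about 46° clockwise since the previous look, so it is still being driven and hasn't reached the stop. I rewind the wrist, reseat with the flats aligned, and continue.

Call:
carry_out(moves=[0.5,4,0,0,0,0,0,0.5,0,0,0,0,0,-0.168,0.5,0,0,0,0,0,-0.168,0.5,0,0,0,0,0,-0.168,0.5,0,0,0,0,0,-0.168,0.5,0,0,0,0,0,-0.168,0.5,0,0,0,0,0,-0.168,0.5,0,0,0,0,0,-0.168,0.5,0,0,0,0,0,-0.168,0.5,0,0,0,0,0,-0.168,0.5,0,0,0,0,0,-0.168,0.5,0,0,0,0,0,-0.168,0.5,0,0,0,0,0,-0.168,0.5,0,0,0,0,0,-0.168,0.5,0,0,0,0,0,-0.168,0.5,0,0,0,0,0,-0.168,0.5,0,0,0,0,0,-0.168,0.5,0,0,0,0,0,-0.168,0.5,0,0,0,0,0,-0.168,0.5,0,0,0,0,0,-0.168])

```text
clock: 35.65
tool_pos: [0.4889, -0.2142, 0.2039]
orientation: [[0.999, 0.049, -0.0], [0.049, -0.999, 0.0], [-0.0, -0.0, -1.0]]
ft_force: [-0.5, 0.1, -4.3]
opening: 0.115
```

Run:
```python
from tl import *
tl('w25');plan([.5577,-.2284,.1545],.052)
```

```text
w25 tilt 1.00 endy -0.0657 z@-.05 -0.0312 x mid [np.float64(-5.931175231359059e-05), np.float64(0.00017715148591284464)] yawdev deg -0.02 topz 0.2354
  ft [ 0.0648 -0.0849 -4.1035] tq [ 0.0271  0.0603 -0.0655] pos [ 0.4889 -0.2142  0.204 ] yaw 0.055036597572247395 t 35.7
pos [ 0.4889 -0.2142  0.204 ] yaw 0.055036597572247395 q6 -0.6118550552279189 t 35.7 | shift cm [6.7952 1.7939 4.9454] az 0.0030365975722475014 rows 1.6987954637139246
```

Call:
carry_out(moves=[0.5,3.4,0.9,0,0,0,0,0.5,3.4,0.89,0,0,0,0,0.5,0,0,0,0,0,0,0.5,0,0,1.5,0,0,0,0.5,0,0,1.4,0,0,0,0.5,0,0,0.7,0,0,0,0.5,0,0,0.5,0,0,0,0.5,0,0,0.4,0,0,0,0.5,0,0,0,0,0,0])

```text
clock: 36.83
tool_pos: [0.5573, -0.2292, 0.159]
orientation: [[0.999, 0.043, 0.001], [0.043, -0.999, -0.0], [0.0, 0.0, -1.0]]
ft_force: [1.9, -1.6, -6.0]
opening: 0.107
```

Run:
```python
from tl import *
tl('w26')
```

```text
w26 tilt 0.97 endy -0.0654 z@-.05 -0.0310 x mid [np.float64(0.00015023582675205774), np.float64(0.0001862495943240122)] yawdev deg -0.16 topz 0.1903
  ft [ 1.1517 -1.5444 -5.7713] tq [-0.5075 -0.4791 -0.0036] pos [ 0.5573 -0.2292  0.159 ] yaw 0.04289698476610749 t 36.875
```

Call:
carry_out(moves=[2,0,0,0,0,0,0,3.5,0,0,0,0,0,0,3.5,0,0,0,0,0,0,3.5,0,0,0,0,0,0])

```text
clock: 37.38
tool_pos: [0.5572, -0.2289, 0.1593]
orientation: [[0.999, 0.043, 0.0], [0.043, -0.999, -0.0], [0.0, 0.0, -1.0]]
ft_force: [0.0, -0.0, -0.1]
opening: 0.412
```

Run:
```python
from tl import *
tl('w27')
```

```text
w27 tilt -0.75 endy -0.0721 z@-.05 -0.0241 x mid [np.float64(0.00015523610982410728), np.float64(0.0008826156040234279)] yawdev deg 1.39 topz 0.1838
  ft [0.1779 0.4946 0.1056] tq [ 0.0128  0.0115 -0.0209] pos [ 0.5572 -0.2289  0.1592] yaw 0.043015586057623054 t 37.425
```

Call:
carry_out(moves=[3.5,0.05,-0.19,0.3,0,0,0,3.5,0,0,0.27,0,0,-0.02,3.5,0,0,0,0,0,0,0.5,0,0,0,0,0,0,0.5,0,0,0,0,0,0,0.5,0,0,0,0,0,0,0.5,0,0,0,0,0,0.06,0.5,0,0,0,0,0,0.06,0.5,0,0,0,0,0,0.06,0.5,0,0,0,0,0,0], squeeze=90)

```text
clock: 38.67
tool_pos: [0.5579, -0.2273, 0.1536]
orientation: [[0.993, -0.116, 0.001], [-0.116, -0.993, -0.001], [0.001, 0.0, -1.0]]
ft_force: [0.9, -1.9, 0.3]
opening: 0.125
```

Run:
```python
from tl import *
tl('w28')
```

```text
w28 tilt -0.78 endy -0.0698 z@-.05 -0.0299 x mid [np.float64(-6.0880126023998664e-05), np.float64(-5.6068064998582735e-05)] yawdev deg 0.00 topz 0.1839
  ft [ 1.1274 -0.3697  0.8661] tq [-0.2152 -0.1809  0.055 ] pos [ 0.5578 -0.2273  0.1536] yaw -0.11580186574714672 t 38.725
```

Call:
carry_out(moves=[0.5,0,0,0,0,0,0.06,0.5,0,0,0,0,0,0.06,0.5,0,0,0,0,0,0])

```text
clock: 39.1
tool_pos: [0.5578, -0.2272, 0.1536]
orientation: [[0.972, -0.233, 0.001], [-0.233, -0.972, -0.0], [0.001, 0.0, -1.0]]
ft_force: [0.6, -1.0, 0.7]
opening: 0.126
```

Run:
```python
from tl import *
tl('w29')
```

```text
w29 tilt -0.78 endy -0.0698 z@-.05 -0.0299 x mid [np.float64(-5.033311364783556e-05), np.float64(-6.614611946733143e-05)] yawdev deg 0.08 topz 0.1839
  ft [ 0.7802 -0.8176  0.9483] tq [-0.3087 -0.2775 -0.0244] pos [ 0.5578 -0.2272  0.1536] yaw -0.23512108340498458 t 39.15
```

Call:
carry_out(moves=[0.5,0,0,0,0,0,0.06,0.5,0,0,0,0,0,0.06,0.5,0,0,0,0,0,0.06,0.5,0,0,0,0,0,0])

```text
clock: 39.65
tool_pos: [0.5578, -0.2272, 0.1536]
orientation: [[0.915, -0.403, 0.001], [-0.403, -0.915, -0.0], [0.001, 0.0, -1.0]]
ft_force: [1.5, -1.6, 1.4]
opening: 0.125
```

Run:
```python
from tl import *
tl('w30')
```

```text
w30 tilt -0.88 endy -0.0698 z@-.05 -0.0299 x mid [np.float64(-5.711361708834973e-05), np.float64(-7.078285084252635e-05)] yawdev deg 0.07 topz 0.1839
  ft [ 0.9377 -1.3112  0.5645] tq [-0.3178 -0.4588  0.1507] pos [ 0.5578 -0.2272  0.1536] yaw -0.4146979415757658 t 39.7
```

Call:
carry_out(moves=[0.5,0,0,0,0,0,0.06,0.5,0,0,0,0,0,0.06,0.5,0,0,0,0,0,0.06,0.5,0,0,0,0,0,0])

```text
clock: 40.2
tool_pos: [0.5579, -0.2272, 0.1536]
orientation: [[0.828, -0.56, 0.001], [-0.56, -0.828, -0.001], [0.001, -0.0, -1.0]]
ft_force: [1.5, -1.6, 1.7]
opening: 0.123
```

Run:
```python
from tl import *
tl('w31')
```

```text
w31 tilt -0.90 endy -0.0698 z@-.05 -0.0299 x mid [np.float64(-6.775493441618435e-05), np.float64(-7.15391108489314e-05)] yawdev deg 0.21 topz 0.1839
  ft [ 2.1923 -1.3931  1.9942] tq [-0.417  -0.5079  0.1455] pos [ 0.5579 -0.2272  0.1536] yaw -0.5947848854824513 t 40.25
```

Call:
carry_out(moves=[0.5,0,0,0,0,0,0.06,0.5,0,0,0,0,0,0.06,0.5,0,0,0,0,0,0.06,0.5,0,0,0,0,0,0])

```text
clock: 40.75
tool_pos: [0.5579, -0.2273, 0.1536]
orientation: [[0.714, -0.7, 0.001], [-0.7, -0.714, -0.0], [0.001, -0.0, -1.0]]
ft_force: [1.1, -2.4, 2.1]
opening: 0.124
```

Run:
```python
from tl import *
tl('w32')
```

```text
w32 tilt -0.59 endy -0.0698 z@-.05 -0.0299 x mid [np.float64(0.00034955800015231244), np.float64(0.00018790507017134783)] yawdev deg -0.08 topz 0.1840
  ft [ 2.1253 -1.9878  0.2505] tq [-0.5336 -0.6009 -0.2431] pos [ 0.5578 -0.2273  0.1536] yaw -0.7751744093300033 t 40.8
```

Call:
carry_out(moves=[0.5,0,0,0,0,0,0.06,0.5,0,0,0,0,0,0.06,0.5,0,0,0,0,0,0.06,0.5,0,0,0,0,0,0.06,0.5,0,0,0,0,0,0.06,0.5,0,0,0,0,0,0.06,0.5,0,0,0,0,0,0.06,0.5,0,0,0,0,0,0.06,0.5,0,0,0,0,0,0], squeeze=90)

```text
clock: 41.92
tool_pos: [0.5578, -0.2273, 0.1536]
orientation: [[0.311, -0.951, 0.001], [-0.951, -0.311, -0.001], [0.001, -0.001, -1.0]]
ft_force: [1.6, -2.5, 1.6]
opening: 0.125
```

Run:
```python
from tl import *
tl('w33')
```

```text
w33 tilt -0.42 endy -0.0698 z@-.05 -0.0301 x mid [np.float64(-6.436519554290417e-05), np.float64(0.0001619427645398342)] yawdev deg 0.18 topz 0.1841
  ft [ 1.9196 -2.1341  2.6108] tq [-0.7038 -0.662   0.0302] pos [ 0.5578 -0.2273  0.1536] yaw -1.254648525588933 t 41.975
```

Call:
carry_out(moves=[0.5,0,0,0,0,0,0.06,0.5,0,0,0,0,0,0.06,0.5,0,0,0,0,0,0])

```text
clock: 42.35
tool_pos: [0.5578, -0.2273, 0.1536]
orientation: [[0.195, -0.981, 0.001], [-0.981, -0.195, -0.001], [0.001, -0.001, -1.0]]
ft_force: [2.3, -2.5, 3.4]
opening: 0.122
```

Run:
```python
from tl import *
tl('w34')
```

```text
w34 tilt -0.46 endy -0.0698 z@-.05 -0.0301 x mid [np.float64(-6.744637872762747e-05), np.float64(0.00018688481790037764)] yawdev deg 0.22 topz 0.1842
  ft [ 2.0392 -2.0514  2.8973] tq [-0.7945 -0.7746  0.0614] pos [ 0.5578 -0.2273  0.1536] yaw -1.374586806016172 t 42.4
```

Call:
carry_out(moves=[0.5,0,0,0,0,0,0.04,0.5,0,0,0,0,0,0.03,0.5,0,0,0,0,0,0])

```text
clock: 42.78
tool_pos: [0.5577, -0.2272, 0.1536]
orientation: [[0.124, -0.992, 0.001], [-0.992, -0.124, -0.0], [0.0, -0.001, -1.0]]
ft_force: [2.5, -2.1, 3.7]
opening: 0.122
```

Run:
```python
from tl import *
tl('w35')
```

```text
w35 tilt -0.29 endy -0.0700 z@-.05 -0.0302 x mid [np.float64(-6.17561499950724e-05), np.float64(0.00017594044239221474)] yawdev deg 0.21 topz 0.1842
  ft [ 3.1465 -3.2775  4.2576] tq [-0.8845 -0.7743  0.0454] pos [ 0.5577 -0.2272  0.1536] yaw -1.4458672992172594 t 42.825
```

Call:
carry_out(moves=[0.5,0.12,-0.03,0,0,0,0,0.5,0,0,0,0,0,0.03,0.5,0,0,0,0,0,0.03,0.5,0,0,0,0,0,0])

```text
clock: 43.32
tool_pos: [0.558, -0.2279, 0.1536]
orientation: [[0.064, -0.998, 0.0], [-0.998, -0.064, 0.0], [-0.0, -0.0, -1.0]]
ft_force: [2.5, -2.8, 5.9]
opening: 0.12
```

Run:
```python
from tl import *
tl('w36')
```

```text
w36 tilt -0.39 endy -0.0698 z@-.05 -0.0301 x mid [np.float64(-0.0004914546692876766), np.float64(-0.0002601346264224638)] yawdev deg 0.67 topz 0.1841
  ft [ 2.9801 -1.5323  6.1376] tq [-0.4569 -0.6812  0.4042] pos [ 0.558  -0.2278  0.1535] yaw -1.5062634877445702 t 43.375
```

Call:
carry_out(moves=[0.5,0,0,0,0,0,0.03,0.5,0,0,0,0,0,0.02,0.5,0,0,0,0,0,0])

```text
clock: 43.75
tool_pos: [0.5581, -0.2278, 0.1536]
orientation: [[0.015, -1.0, 0.0], [-1.0, -0.015, 0.0], [-0.0, -0.0, -1.0]]
ft_force: [2.6, 0.2, 5.0]
opening: 0.12
```

Run:
```python
from tl import *
tl('w37')
```

```text
w37 tilt -0.36 endy -0.0698 z@-.05 -0.0302 x mid [np.float64(-0.0009225866430655669), np.float64(-0.000517839275469579)] yawdev deg 0.87 topz 0.1841
  ft [ 2.3048 -0.8796  5.3708] tq [-0.3925 -0.6098  0.5932] pos [ 0.558  -0.2278  0.1536] yaw -1.5558280527032864 t 43.8
```

Torque has climbed to 0.59 N·m against a drag of 0.18 while the nut holds, so this is the dead stop. I release, then regrip on the near wing for hanging.

Call:
carry_out(moves=[2,0,0,0,0,0,0,3.5,0,0,0,0,0,0,3.5,0,0,0,0,0,0,3.5,-0.06,1.5,0,0,0,0,3.5,0,1.5,0,0,0,0,3.5,0,1.5,0,0,0,0,3.5,0,0,0,0,0,0])

```text
clock: 44.68
tool_pos: [0.5122, -0.2281, 0.1534]
orientation: [[0.013, -1.0, -0.001], [-1.0, -0.013, 0.001], [-0.001, 0.001, -1.0]]
ft_force: [0.9, -0.2, 0.1]
opening: 0.41
```

Run:
```python
from tl import *
c=cap('wrist','w38');X=cloud(c).reshape(-1,3)
Q=X[(np.hypot(X[:,0]-.558,X[:,1]+.228)<.085)&(X[:,2]>.179)&(X[:,2]<.19)&(abs(X[:,1]+.228)<.02)]
for a,b in((.53,.54),(.58,.59),(.6,.61),(.61,.62)):
    q=Q[(Q[:,0]>a)&(Q[:,0]<b)];
    if len(q)>5: print(a,len(q),(np.percentile(q[:,1],2)+np.percentile(q[:,1],98))/2,np.median(q[:,2]))
print('x',Q[:,0].min(),np.percentile(Q[:,0],99.5));plan([.513,-.228,.1536],-1.57);print(env.read_state()['ft_force'])
```

```text
0.53 68 -0.2301181296088441 0.18434591392380406
0.58 740 -0.2264312510625347 0.1842161208751989
0.6 820 -0.22531823288846348 0.18413783630470043
0.61 873 -0.22462814112074597 0.18414954744842135
x 0.4885473803627244 0.6202407603379879
pos [ 0.5129 -0.2282  0.1534] yaw -1.55758666265017 q6 1.0022361223639484 t 44.725 | shift cm [-0.0173 -0.0055 -0.0158] az 0.0124133373498303 rows 0.004335747621510677
[ 0.3688 -0.2109 -0.5673]
```

Run:
```python
from tl import *
c=ld('w38');T=c['world_from_camera'];X=cloud(c)
p=proj(c,[.628,-.2245,.183]);print('expected end px',p, 'cam',T[:3,3])
q=X.reshape(-1,3);m=(abs(q[:,1]+.225)<.02)&(q[:,2]>.176)&(q[:,2]<.19)&(q[:,0]>.56);Q=q[m];print(Q.max(0),len(Q));print(cv2.minAreaRect((Q[:,:2]*1000).astype(np.float32)))
v,u=np.where(m.reshape(420,560));print(u.min(),u.max(),v.min(),v.max())
cv2.imwrite('pics/m38.png',c['img'][:,:,::-1])
```

```text
expected end px [274.9445 -21.2016] cam [ 0.5852 -0.2269  0.3288]
[ 0.6211 -0.2183  0.1869] 3592
((598.0529174804688, -225.54605102539062), (46.91001510620117, 12.222744941711426), 3.3861947059631348)
259 293 0 122
```

View pics/m38.png

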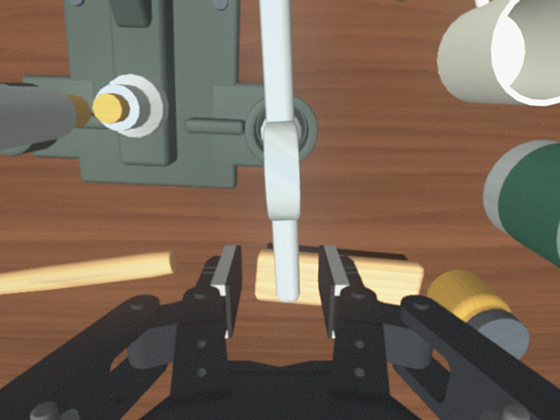

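The last view shows the near wing between the open jaws, its end at (288,298), slightly right of centre. I align, grip the wing and lift.

Call:
carry_out(moves=[3.5,0.24,0,0,0,0,-0.046,3.5,0,0,0,0,0,0,0.5,0,0,0,0,0,0,0.5,0,0,0,0,0,0,0.5,0,0,0,0,0,0,0.5,0,0,0,0,0,0,0.5,0,0,-0.6,0,0,0,0.5,0,0,-1.2,0,0,0,0.5,0,0,-1.6,0,0,0,0.5,0,0,-2,0,0,0,0.5,0,0,-2,0,0,0,0.5,0,1.5,0,0,0,0,0.5,0,0,0,0,0,0,0.5,0,0,0,0,0,0], squeeze=120)

```text
clock: 46.48
tool_pos: [0.4984, -0.2315, 0.2277]
orientation: [[0.06, -0.998, 0.001], [-0.998, -0.06, -0.0], [0.0, -0.001, -1.0]]
ft_force: [-0.9, 0.6, -0.5]
opening: 0.06
```

Run:
```python
from hexfit import *
s=env.read_state();print(s['ft_force'],s['torque'],s['opening'])
c=cap('wrist','w39');X=cloud(c);q=X.reshape(-1,3);z0=.074
m=(abs(q[:,1]+.225)<.025)&(q[:,2]>.24)&(q[:,2]<.27);Q=q[m]
for a in np.arange(.5,.62,.01):
    k=Q[abs(Q[:,0]-a)<.004]
    if len(k)>10: print('%.2f'%a,len(k),np.median(k,0))
plan([.40,-.228,.23],-1.68)
for cx in(.5577,):hexfit('w39',cx,-.2281)
```

```text
[-0.9261  0.5634 -0.5081] [-0.0069 -0.006   0.0173] 0.06037088941783144
0.50 66 [ 0.5033 -0.2285  0.2635]
0.51 157 [ 0.5086 -0.2334  0.2672]
pos [ 0.4984 -0.2315  0.2275] yaw -1.511050576339427 q6 0.936555345362054 t 46.525 | shift cm [-0.936   9.8024 -0.2555] az 0.16894942366057286 rows 2.4505893255859785
w39 corner 4.0 (np.float32(8.807898), np.float64(0.0015), np.float64(-0.0015))
w39 corner 3.0 (np.float32(7.4140544), np.float64(0.0015), np.float64(-0.0015))
w39 corner 5.0 (np.float32(7.277204), np.float64(0.0015), np.float64(-0.0015))
w39 corner 6.0 (np.float32(6.0599856), np.float64(0.0015), np.float64(-0.0015))
w39 corner 2.0 (np.float32(5.7827644), np.float64(0.0015), np.float64(-0.0015))
w39 corner 7.0 (np.float32(5.481211), np.float64(0.0015), np.float64(-0.0015))
```

Run:
```python
from h import *
for n in('wrist','top','scene'):
    c=ld('w39') if n=='wrist' else cap(n,n+'39');X=cloud(c).reshape(-1,3)
    Q=X[(abs(X[:,0]-.56)<.12)&(X[:,1]<-.15)&(X[:,1]>-.33)&(X[:,2]>.06)&(X[:,2]<.2)]
    if n=='top': Q=Q[Q[:,0]>.5]
    print(n,len(Q),Q.min(0),Q.max(0))
    Q=Q[(Q[:,2]>.165)]
    if len(Q)>20: print('  bar',len(Q),np.median(Q[:,2]),cv2.minAreaRect((Q[:,:2]*1000).astype(np.float32)))
    E=X[(np.hypot(X[:,0]-.558,X[:,1]+.228)<.04)&(X[:,2]>.19)&(X[:,2]<.23)]
    if len(E):print('  eye',len(E),E.min(0),E.max(0),E.mean(0))
```

```text
wrist 3012 [ 0.4884 -0.2419  0.0601] [ 0.6258 -0.2145  0.1868]
  bar 2970 0.1841293914412791 ((557.0399169921875, -228.13844299316406), (137.1974639892578, 12.106855392456055), 3.5607550144195557)
  eye 1418 [ 0.5387 -0.2347  0.2007] [ 0.5756 -0.2213  0.2207] [ 0.5586 -0.228   0.2149]
top 4 [ 0.5003 -0.2254  0.1434] [ 0.6239 -0.2173  0.1828]
  eye 5 [ 0.5599 -0.2296  0.2149] [ 0.571  -0.2238  0.218 ] [ 0.5653 -0.2266  0.2166]
scene 30 [ 0.4884 -0.2312  0.06  ] [ 0.5695 -0.2134  0.1851]
  eye 7 [ 0.5479 -0.2325  0.2137] [ 0.564  -0.2278  0.2203] [ 0.5557 -0.231   0.2166]
```

Call:
carry_out(moves=[4,0,0,0,0,0,0,4,0,-1.88,0,0,0,0,4,0,0,2.5,0,0,0,4,0,0,2.5,0,0,0,4,0,0,2.6,0,0,0,4,0,0,0,0,0,0,0.5,0,0,0,0,0,0,0.5,0,0,0,0,0,0,0.5,0,0,0,0,0,0,0.5,0,0,0,0,0,0,0.5,0,0,0,0,0,0], squeeze=120)

```text
clock: 48.0
tool_pos: [0.517, -0.2305, 0.152]
orientation: [[0.06, -0.998, 0.001], [-0.998, -0.06, -0.001], [0.001, -0.001, -1.0]]
ft_force: [-1.2, -0.5, 3.5]
opening: 0.058
```

Run:
```python
from h import *
s=env.read_state();print(s['ft_force'],s['torque'],s['opening'],s['tool_pos'])
```

```text
[-1.1656 -0.5338  3.4934] [-0.0378  0.1664  0.0305] 0.05802995931373687 [ 0.517  -0.2305  0.152 ]
```

Run:
```python
from tl import *
c=cap('wrist','w40');T=c['world_from_camera'];X=cloud(c);q=((X-T[:3,3])@T[:3,:3])@Rtc.T+ttc
P=q.reshape(-1,3);W=X.reshape(-1,3)
m=(abs(P[:,0])<.03)&(P[:,2]>-.036)&(P[:,2]<-.02)&(P[:,1]<-.0)
for y in np.arange(-.11,.03,.01):
    k=m&(abs(P[:,1]-y)<.003)
    if k.sum()>5: print('y %.2f'%y,k.sum(),'x',np.percentile(P[k][:,0],[2,50,98]),'z',np.median(P[k][:,2]),'world',np.median(W[k],0))
img=c['img'];cols=np.arange(200,360)
# column profile of depth just ahead of pads
for r in(250,280,300,320): print(r,q[r,220:345:8,:][:,[0,2]].round(3).tolist())
```

```text
y -0.11 212 x [-0.0053  0.0001  0.0058] z -0.03167440053878115 world [ 0.6236 -0.224   0.1838]
y -0.10 528 x [-0.0058  0.0001  0.006 ] z -0.03200320855148352 world [ 0.6154 -0.2245  0.1842]
y -0.09 493 x [-0.0054  0.0001  0.0061] z -0.031972976583885676 world [ 0.6053 -0.2252  0.1841]
y -0.08 471 x [-0.0055  0.0001  0.0062] z -0.032032315864869126 world [ 0.5955 -0.2259  0.1842]
y -0.07 437 x [-0.0056  0.0001  0.0059] z -0.03207038881160257 world [ 0.5853 -0.2263  0.1842]
y -0.06 260 x [-0.0053  0.0001  0.0061] z -0.03207745697895992 world [ 0.5765 -0.2269  0.1842]
y -0.01 261 x [-0.0053  0.0002  0.0062] z -0.03211960422152535 world [ 0.5262 -0.23    0.1843]
y -0.00 73 x [-0.0025  0.0002  0.0025] z -0.032572224416021256 world [ 0.517  -0.2304  0.1847]
250 [[-0.062, 0.15], [-0.054, 0.15], [-0.045, 0.15], [-0.037, 0.15], [-0.029, 0.151], [-0.008, -0.044], [-0.005, -0.043], [-0.002, -0.033], [0.002, -0.033], [0.005, -0.043], [0.009, -0.043], [0.03, 0.15], [0.038, 0.151], [0.046, 0.15], [0.055, 0.15], [0.063, 0.151]]
280 [[-0.064, 0.151], [-0.055, 0.151], [-0.047, 0.15], [-0.013, -0.061], [-0.01, -0.062], [-0.007, -0.067], [-0.004, -0.068], [-0.002, -0.032], [0.002, -0.032], [0.004, -0.066], [0.007, -0.067], [0.011, -0.061], [0.014, -0.061], [0.042, 0.109], [0.049, 0.108], [0.057, 0.109]]
300 [[-0.065, 0.149], [-0.016, -0.082], [-0.014, -0.081], [-0.011, -0.081], [-0.009, -0.081], [-0.006, -0.083], [-0.004, -0.07], [-0.002, -0.033], [0.002, -0.032], [0.004, -0.074], [0.006, -0.082], [0.009, -0.082], [0.012, -0.081], [0.014, -0.082], [0.016, -0.082], [0.058, 0.109]]
320 [[-0.016, -0.099], [-0.014, -0.098], [-0.011, -0.099], [-0.009, -0.098], [-0.007, -0.098], [-0.006, -0.092], [-0.004, -0.071], [-0.004, 0.15], [0.005, 0.151], [0.004, -0.078], [0.005, -0.098], [0.007, -0.099], [0.01, -0.099], [0.012, -0.099], [0.014, -0.099], [0.016, -0.098]]
```

Call:
carry_out(moves=[3.5,0,0,0,0,0,0,3.5,0,0,0,0,0,0,0.8,0,0,0,0,0,0,0.8,0,0,0,0,0,0,0.8,0,0,0,0,0,0,0.8,0,0,0,0,0,0], squeeze=50)

```text
clock: 48.8
tool_pos: [0.5168, -0.2303, 0.1512]
orientation: [[0.06, -0.998, -0.0], [-0.998, -0.06, 0.0], [-0.0, 0.0, -1.0]]
ft_force: [-0.1, 0.1, -0.2]
opening: 0.101
```

Call:
carry_out(moves=[0.8,0,0,-0.4,0,0,0,0.8,0,0,-0.4,0,0,0,0.8,0,0,0,0,0,0])

```text
clock: 49.18
tool_pos: [0.5172, -0.2306, 0.1603]
orientation: [[0.06, -0.998, 0.001], [-0.998, -0.06, -0.001], [0.001, -0.001, -1.0]]
ft_force: [0.1, 0.4, -0.5]
opening: 0.092
```

Run:
```python
from tl import *
tl('w41')
```

```text
Traceback (most recent call last):
  File "tl.py", line 8, in tl
    y=Q[:,1];xs=[np.ptp(np.percentile(Q[abs(y-t)<.004][:,0],[2,98])) for t in(-.06,-.035)]
                        ~~~~~~~~~~~~~^^^^^^^^^^^^^^^^^^^^^^^^^^^^^^
IndexError: index -1 is out of bounds for axis 0 with size 0
```

Run:
```python
from tl import *
print('grasp_offset',env.grasp_offset)
def Q(n,new=False):
    c=cap('wrist',n) if new else ld(n);T=c['world_from_camera'];X=cloud(c);return ((X-T[:3,3])@T[:3,:3])@Rtc.T+ttc,X
for n,new in(('w38',0),('w40',0),('w41',0)):
    q,X=Q(n,new);P=q.reshape(-1,3)
    m=(abs(P[:,1])<.03)&(abs(P[:,0])<.04)&(P[:,2]<.01)&(P[:,2]>-.08)&(abs(P[:,0])>.0035)
    f=P[m];print(n,'finger z max',[ (t,round(float(f[(f[:,0]*sg>0)][:,2].max()),4) if (f[:,0]*sg>0).any() else None) for sg,t in((1,'R'),(-1,'L'))])
    for z in(-.06,-.05,-.04,-.03,-.02,-.01,-.002):
        k=f[abs(f[:,2]-z)<.004]
        if len(k)>3: print('  z',z,len(k),'x',k[k[:,0]>0][:,0].min() if (k[:,0]>0).any() else None,k[:,0].max(),'y',k[:,1].min(),k[:,1].max())
s=env.read_state();print(s['opening'],s['tool_pos'])
q,X=Q('w41');W=X.reshape(-1,3);b=W[(W[:,2]>.176)&(W[:,2]<.2)&(abs(W[:,1]+.228)<.02)&(W[:,0]>.57)];print('bar now',np.median(b[:,2]),cv2.minAreaRect((b[:,:2]*1000).astype(np.float32)))
```

```text
grasp_offset -0.0187
w38 finger z max [('R', -0.026), ('L', -0.0263)]
  z -0.06 982 x 0.017376469652291608 0.03129773870081389 y -0.012765116728093988 0.010770791517281941
  z -0.05 811 x 0.017345075075438535 0.03129893281880431 y -0.029607137166698543 0.01062694676795764
  z -0.04 476 x 0.017378743167006837 0.03077364931492732 y -0.01243875423648353 0.010980539591356975
  z -0.03 941 x 0.0035010781062412297 0.017564783397746156 y -0.020928518949762387 0.022343742129744368
w40 finger z max [('R', -0.0278), ('L', -0.0287)]
  z -0.06 707 x 0.003514613194994354 0.016167177921321305 y -0.029998475475590508 -0.00686104470701375
  z -0.05 546 x 0.003729114669705528 0.01610689964567732 y -0.012554678451548534 -0.007001310181639062
  z -0.04 316 x 0.003550419787375854 0.015938401994867728 y -0.012526736053987596 -0.007050060595114066
  z -0.03 104 x 0.003800161964067729 0.0062722027619851895 y -0.014535006403746796 -0.00847942032804029
w41 finger z max [('R', -0.0199), ('L', -0.0189)]
  z -0.06 802 x 0.003958773717723702 0.01764950905332419 y -0.012662783928379454 0.009683110612588433
  z -0.05 732 x 0.0035988154374575827 0.017672208895333268 y -0.029984271902538565 0.010021106914383807
  z -0.04 355 x 0.003968367835472553 0.016828707485622586 y -0.012392197308211887 -0.006262297572555822
  z -0.02 363 x 0.0035177648299861827 0.006092309742740594 y -0.015006479683981916 0.02639019404422728
0.09349160458415445 [ 0.517  -0.2305  0.16  ]
bar now 0.18411285278056416 ((600.6039428710938, -225.56008911132812), (52.623779296875, 12.156096458435059), 3.33903169631958)
```

Run:
```python
from tl import *
for n in('w38','w41'):
    c=ld(n);T=c['world_from_camera'];X=cloud(c);q=((X-T[:3,3])@T[:3,:3])@Rtc.T+ttc
    print(n);
    for r in range(300,420,12): print(r,c['depth'][r,280].round(3),q[r,280].round(4),q[r,240].round(4),q[r,215].round(4))
    P=q.reshape(-1,3);d=c['depth'].reshape(-1)>0
    f=P[d&(abs(P[:,0])<.06)&(P[:,2]<-.036)&(P[:,1]>-.06)&(abs(P[:,0])>.008)]
    for z in np.arange(-.15,-.03,.01):
        k=f[abs(f[:,2]-z)<.005]
        if len(k): print('  z %.2f'%z,len(k),'y',k[:,1].min().round(3),k[:,1].max().round(3),'|x|',abs(k[:,0]).min().round(3),abs(k[:,0]).max().round(3))
```

```text
w38
300 0.167 [ 0.0002  0.0213 -0.0299] [-0.0435  0.141   0.1521] [-0.0203 -0.0128 -0.082 ]
312 0.381 [0.0005 0.1566 0.1525] [-0.0441  0.1563  0.152 ] [-0.019  -0.0135 -0.0892]
324 0.385 [0.0006 0.1723 0.1523] [-0.0446  0.1722  0.152 ] [-0.0165 -0.0183 -0.1012]
336 0.39 [0.0006 0.1887 0.1524] [-0.0451  0.1879  0.1511] [-0.0159 -0.0176 -0.105 ]
348 0.395 [0.0006 0.2056 0.1525] [-0.0459  0.2056  0.1522] [-0.0151 -0.0179 -0.1096]
360 0.4 [0.0006 0.2229 0.1524] [-0.0099 -0.0109 -0.1056] [-0.0145 -0.0175 -0.113 ]
372 0.081 [ 0.0001 -0.0115 -0.1102] [-0.0094 -0.0115 -0.1102] [-0.0137 -0.0182 -0.1173]
384 0.077 [ 0.0001 -0.0118 -0.114 ] [-0.0089 -0.0121 -0.1144] [-0.0134 -0.0173 -0.1195]
396 0.073 [ 0.0001 -0.0119 -0.1175] [-0.0087 -0.0113 -0.117 ] [-0.0122 -0.0202 -0.1253]
408 0.071 [ 0.0001 -0.0117 -0.1204] [-0.0083 -0.0119 -0.1206] [-0.0117 -0.0202 -0.1279]
  z -0.13 3058 y -0.022 -0.012 |x| 0.008 0.057
  z -0.12 10217 y -0.02 -0.001 |x| 0.008 0.06
  z -0.11 11711 y -0.019 0.011 |x| 0.008 0.06
  z -0.10 6578 y -0.019 0.012 |x| 0.008 0.058
  z -0.09 8958 y -0.015 0.012 |x| 0.017 0.054
  z
[... 853 characters left out ...]
118 -0.114 ] [-0.0081 -0.0178 -0.12  ] [-0.0134 -0.0169 -0.1192]
396 0.074 [ 0.0001 -0.0118 -0.1174] [-0.0078 -0.0178 -0.123 ] [-0.0124 -0.0193 -0.1244]
408 0.07 [ 0.0001 -0.0119 -0.1205] [-0.0071 -0.0207 -0.1283] [-0.0118 -0.0197 -0.1275]
  z -0.13 2894 y -0.022 -0.012 |x| 0.008 0.057
  z -0.12 11449 y -0.02 -0.002 |x| 0.008 0.06
  z -0.11 11442 y -0.019 0.009 |x| 0.008 0.059
  z -0.10 7434 y -0.019 0.01 |x| 0.008 0.053
  z -0.09 7756 y -0.015 0.011 |x| 0.008 0.046
  z -0.08 2673 y -0.015 0.008 |x| 0.008 0.039
  z -0.07 325 y -0.014 -0.007 |x| 0.008 0.024
  z -0.06 555 y -0.013 -0.006 |x| 0.008 0.018
  z -0.05 506 y -0.013 -0.007 |x| 0.008 0.018
  z -0.04 257 y -0.012 -0.007 |x| 0.008 0.017
```

Call:
carry_out(moves=[4,0,0,0,0,0,0,4,0,0,0,0,0,0,4,0,0,2,0,0,0,4,0,0,1.8,0,0,0,0.6,0,0,0,0,0,0,0.6,0,0,0,0,0,0,0.6,0,0,0,0,0,0,0.6,0,0,0,0,0,0], squeeze=110)

```text
clock: 50.22
tool_pos: [0.517, -0.2306, 0.1218]
orientation: [[0.06, -0.998, 0.001], [-0.998, -0.06, -0.0], [0.0, -0.001, -1.0]]
ft_force: [0.2, 0.2, -1.6]
opening: 0.122
```

Call:
carry_out(moves=[0.6,0,0,-1,0,0,0,0.6,0,0,-2,0,0,0,0.6,0,0,-2.5,0,0,0,0.6,0,0,-2.5,0,0,0,0.6,-2.2,3.2,0,0,0,0,0.6,-2.2,3.2,0,0,0,0,0.6,0,0,0,0,0,0])

```text
clock: 51.1
tool_pos: [0.448, -0.1885, 0.2015]
orientation: [[0.06, -0.998, -0.002], [-0.998, -0.06, 0.002], [-0.002, 0.002, -1.0]]
ft_force: [0.6, -0.7, -4.0]
opening: 0.118
```

Run:
```python
from hexfit import *
from tl import Rtc,ttc
s=env.read_state();print(s['ft_force'],s['torque'],s['opening'],s['tool_pos'])
c=cap('wrist','w42');hexfit('w42',.5577,-.2281)
T=c['world_from_camera'];X=cloud(c);q=((X-T[:3,3])@T[:3,:3])@Rtc.T+ttc
P=q.reshape(-1,3);m=(abs(P[:,0])<.03)&(P[:,2]>-.075)&(P[:,2]<-.045)&(P[:,1]<-.015)&(abs(P[:,0])<.012)
for y in np.arange(-.12,-.01,.01):
    k=m&(abs(P[:,1]-y)<.003)
    if k.sum()>5: print('y %.2f'%y,k.sum(),'x',np.percentile(P[k][:,0],[2,98]),'z',np.median(P[k][:,2]))
m=(abs(P[:,0])<.012)&(P[:,2]>-.11)&(P[:,2]<-.07)&(P[:,1]<-.018);E=P[m];print('eye',len(E),E.min(0),E.max(0))
```

```text
[ 0.6387 -0.7248 -3.9687] [-0.0285  0.1623  0.0544] 0.11821623336815512 [ 0.448  -0.1885  0.2015]
w42 corner 48.0 (np.float32(54.424446), np.float64(0.0005), np.float64(-0.0005))
w42 corner 49.0 (np.float32(54.21335), np.float64(0.0005), np.float64(-0.0005))
w42 corner 50.0 (np.float32(53.337532), np.float64(0.0005), np.float64(-0.0005))
w42 corner 47.0 (np.float32(53.06633), np.float64(0.0005), np.float64(-0.0005))
w42 corner 51.0 (np.float32(52.477707), np.float64(0.0005), np.float64(-0.0005))
w42 corner 52.0 (np.float32(51.802345), np.float64(0.0005), np.float64(-0.0005))
y -0.10 740 x [-0.006   0.0059] z -0.06186645505715682
y -0.09 797 x [-0.0059  0.0057] z -0.06201267108583203
y -0.08 752 x [-0.0059  0.0059] z -0.0620576298327559
y -0.07 697 x [-0.0058  0.0057] z -0.06206393624544718
y -0.06 443 x [-0.0059  0.0058] z -0.06211341918885016
eye 6169 [-0.0119 -0.061  -0.1099] [ 0.0119 -0.018  -0.0726]
```

The nut's corner angle of 48° matches the earlier stop angle (48.7°), so it sits at the dead stop. Now I carry the wrench in front of the press to the peg.

Call:
carry_out(moves=[0.6,0,2.4,0,0,0,0,0.6,0,2.4,0,0,0,0,0.6,-2.5,-0.15,0,0,0,0,0.6,-4,-0.24,0,0,0,0,0.6,-4,-0.24,0,0,0,0,0.6,-4,-0.24,0,0,0,0,0.6,-4,-0.24,0,0,0,0,0.6,-4,-0.24,0,0,0,0,0.6,-4,-0.24,0,0,0,0,0.6,-4,-0.24,0,0,0,0,0.6,-3,-0.2,0,0,0,0,0.6,0,0,0,0,0,0.085,0.6,0,0,0,0,0,0.085,0.6,0,0,0,0,0,0])

```text
clock: 52.9
tool_pos: [0.4034, 0.1427, 0.2015]
orientation: [[-0.109, -0.994, 0.0], [-0.994, 0.109, 0.0], [-0.0, -0.0, -1.0]]
ft_force: [-0.8, -0.3, -5.4]
opening: 0.12
```

Run:
```python
from h import *
s=env.read_state();print(s['ft_force'],s['opening']);plan([.544,.2244,.168],-1.681)
for n in('scene','top'):
    c=cap(n,n+'43');X=cloud(c).reshape(-1,3)
    P=X[(abs(X[:,0]-.597)<.02)&(X[:,1]>.26)&(X[:,1]<.365)&(abs(X[:,2]-.247)<.009)];k=np.polyfit(P[:,1],P[:,0],1)
    for y in(.275,.3,.32,.345):
        q=P[abs(P[:,1]-y)<.01]
        if len(q)>5:print(n,y,len(q),'x mid',(np.percentile(q[:,0],3)+np.percentile(q[:,0],97))/2,'ztop',np.percentile(q[:,2],90))
```

```text
[-0.8334 -0.2716 -5.3808] 0.1198044608072524
pos [0.4034 0.1427 0.2015] yaw -1.6801982462315477 q6 1.840470403451293 t 52.9 | shift cm [ -9.6526 -13.0872   3.3514] az 0.0008017537684521514 rows 3.271808552775458
scene 0.275 49 x mid 0.5899291988036123 ztop 0.2519921711283129
scene 0.3 55 x mid 0.5919336130029844 ztop 0.25132780609735095
scene 0.32 56 x mid 0.593966929160793 ztop 0.25130303381678487
scene 0.345 57 x mid 0.5967763114273825 ztop 0.25110986920315126
top 0.275 32 x mid 0.5889379280788869 ztop 0.2530052926767463
top 0.3 27 x mid 0.5925507464548274 ztop 0.2522232425724119
top 0.32 30 x mid 0.5946958255057335 ztop 0.2521897228299782
top 0.345 28 x mid 0.597188096980371 ztop 0.25250098805919596
```

Call:
carry_out(moves=[0.6,-2.41,-3.27,0.84,0,0,0,0.6,-2.41,-3.27,0.84,0,0,0,0.6,-2.41,-3.27,0.84,0,0,0,0.6,-2.41,-3.27,0.83,0,0,0,0.6,0,0,0,0,0,0,0.6,0,0,0,0,0,0])

```text
clock: 53.75
tool_pos: [0.5428, 0.2236, 0.1674]
orientation: [[-0.109, -0.994, -0.001], [-0.994, 0.109, -0.0], [0.001, 0.001, -1.0]]
ft_force: [-0.1, 0.5, -4.1]
opening: 0.121
```

Run:
```python
from tl import *
s=env.read_state();print(s['ft_force'],s['opening'],s['tool_pos'])
c=cap('wrist','w44');T=c['world_from_camera'];X=cloud(c);q=((X-T[:3,3])@T[:3,:3])@Rtc.T+ttc
P=q.reshape(-1,3);W=X.reshape(-1,3)
m=(abs(P[:,0])<.02)&(P[:,2]>-.075)&(P[:,2]<-.05)&(P[:,1]<-.06)
for y in(-.1,-.085,-.07):
    k=m&(abs(P[:,1]-y)<.003)
    if k.sum()>5: print('y %.3f'%y,k.sum(),'x',np.percentile(P[k][:,0],[2,98]),'z',np.median(P[k][:,2]))
print('end y',P[m][:,1].min())
E_=P[(abs(P[:,0])<.009)&(P[:,2]>-.11)&(P[:,2]<-.078)&(P[:,1]<-.018)&(P[:,1]>-.07)];print('eye y',np.percentile(E_[:,1],[1,99]),'z',np.percentile(E_[:,2],[1]))
k=(abs(W[:,0]-.59)<.025)&(W[:,1]>.255)&(W[:,1]<.36)&(abs(W[:,2]-.247)<.012)
G=W[k];print('peg pts',len(G))
for y in(.268,.28,.3,.32,.34):
    g=G[abs(G[:,1]-y)<.006]
    if len(g)>5: print(y,len(g),(np.percentile(g[:,0],3)+np.percentile(g[:,0],97))/2,np.percentile(g[:,2],90))
print('tip y',np.percentile(G[:,1],1) if len(G) else None)
```

```text
[-0.1444  0.5022 -4.0733] 0.1209100371795341 [0.5428 0.2236 0.1674]
y -0.100 746 x [-0.0061  0.0059] z -0.06173799808990915
y -0.085 775 x [-0.0059  0.0058] z -0.06198554613507358
y -0.070 700 x [-0.0058  0.0057] z -0.062061179961501824
end y -0.10282766366765834
eye y [-0.0607 -0.0182] z [-0.105]
peg pts 4528
0.268 1640 0.5895386131213162 0.2534936127679154
0.28 1305 0.5907683697479691 0.2520101622006779
0.3 702 0.5926548068147925 0.25196985709646463
tip y 0.26640240676270927
```

Call:
carry_out(moves=[0.6,0,-0.1,-0.15,0,0,0,0.6,-1.5,0,0,0,0,0,0.6,-1.5,0,0,0,0,0,0.6,-1.5,0,0,0,0,0,0.6,-1.5,0,0,0,0,0,0.6,-1.5,0,0,0,0,0,0.6,0,0,0,0,0,0])

```text
clock: 54.68
tool_pos: [0.5523, 0.2997, 0.1691]
orientation: [[-0.108, -0.994, -0.0], [-0.994, 0.108, 0.0], [-0.0, 0.0, -1.0]]
ft_force: [-0.1, 0.1, -4.8]
opening: 0.125
```

Run:
```python
from tl import *
s=env.read_state();print(s['ft_force'],s['torque'],s['opening'],s['tool_pos'],s['clock'])
c=cap('wrist','w45');T=c['world_from_camera'];X=cloud(c);q=((X-T[:3,3])@T[:3,:3])@Rtc.T+ttc
P=q.reshape(-1,3);m=(abs(P[:,0])<.012)&(P[:,2]>-.075)&(P[:,2]<-.05)
for y in(-.1,-.085,-.07):
    k=m&(abs(P[:,1]-y)<.003)
    if k.sum()>5: print(y,k.sum(),np.percentile(P[k][:,0],[2,98]),np.median(P[k][:,2]))
W=X.reshape(-1,3);g=W[(abs(W[:,0]-.59)<.02)&(abs(W[:,2]-.247)<.012)&(W[:,1]>.25)&(W[:,1]<.35)]
for y in np.arange(.262,.34,.01):
    k=g[abs(g[:,1]-y)<.005]; 
    if len(k)>5: print('  peg/eye y %.3f'%y,len(k),np.percentile(k[:,0],[3,97]),np.percentile(k[:,2],90))
```

```text
[-0.0755  0.0611 -4.8346] [ 0.0516  0.2    -0.0011] 0.12495598185533771 [0.5523 0.2997 0.1691] 54.675
-0.1 747 [-0.006   0.0059] -0.06184041719595039
-0.085 780 [-0.0059  0.0058] -0.061878046138932476
-0.07 699 [-0.0058  0.0057] -0.06198200592497494
  peg/eye y 0.262 12 [0.5888 0.5946] 0.25171083595372074
  peg/eye y 0.272 1433 [0.5841 0.5957] 0.25360305829086666
  peg/eye y 0.282 1136 [0.5867 0.5955] 0.2519983864223325
  peg/eye y 0.292 765 [0.5769 0.6098] 0.2585535360210154
  peg/eye y 0.302 748 [0.5772 0.6095] 0.2577620980393474
  peg/eye y 0.312 1144 [0.5894 0.5985] 0.2520574835233631
  peg/eye y 0.322 1124 [0.5906 0.5996] 0.2520703494433311
  peg/eye y 0.332 1116 [0.5916 0.6006] 0.25195337887466074
```

The eye now encloses the peg with no contact force. I push 2 cm further on, lower it, release and retreat upward.

Call:
carry_out(moves=[0.6,-1,0,0,0,0,0,0.6,-1,0,0,0,0,0,0.6,0,0,0.25,0,0,0,0.6,0,0,0.2,0,0,0,0.6,0,0,0.15,0,0,0,0.6,0,0,0,0,0,0])

```text
clock: 55.48
tool_pos: [0.5546, 0.318, 0.1632]
orientation: [[-0.11, -0.994, -0.0], [-0.994, 0.11, -0.0], [0.0, 0.0, -1.0]]
ft_force: [-0.8, -0.3, -4.5]
opening: 0.121
```

Call:
carry_out(moves=[1.3,0,0,0,0,0,0,1.6,0,0,0,0,0,0,2,0,0,0,0,0,0,2.6,0,0,0,0,0,0,2.6,0,0,0,0,0,0,2.6,0,0,0,0,0,0], squeeze=30)

```text
clock: 56.22
tool_pos: [0.5547, 0.3182, 0.1634]
orientation: [[-0.11, -0.994, 0.0], [-0.994, 0.11, 0.0], [-0.0, -0.0, -1.0]]
ft_force: [0.3, 0.4, -1.2]
opening: 0.302
```

Run:
```python
from tl import *
s=env.read_state();print(s['ft_force'],s['torque'],s['opening'],s['tool_pos'],s['clock'])
c=cap('wrist','w46');T=c['world_from_camera'];X=cloud(c);q=((X-T[:3,3])@T[:3,:3])@Rtc.T+ttc
P=q.reshape(-1,3);m=(abs(P[:,0])<.012)&(P[:,2]>-.085)&(P[:,2]<-.035)
for y in(-.1,-.085,-.07,-.015,0):
    k=m&(abs(P[:,1]-y)<.003)
    if k.sum()>5: print(y,k.sum(),np.percentile(P[k][:,0],[2,98]),np.median(P[k][:,2]))
```

```text
[ 0.2658  0.4038 -1.1917] [-0.0112 -0.0377 -0.0069] 0.30231638078669665 [0.5547 0.3182 0.1634] 56.225
-0.1 770 [-0.0056  0.006 ] -0.05991811737319564
-0.085 738 [-0.0057  0.0059] -0.06034776472988322
-0.07 680 [-0.0055  0.0061] -0.06072955234230998
-0.015 14 [-0.0035  0.0029] -0.06300079378844908
0 427 [-0.0056  0.006 ] -0.06254142757966652
```

Call:
carry_out(moves=[2.6,0,0,-1,0,0,0,2.6,0,0,-1.5,0,0,0,2.6,0,0,-2,0,0,0,2.6,0,0,-2.5,0,0,0,2.6,0,0,-3,0,0,0,2.6,0,0,-3,0,0,0,2.6,0,0,-3,0,0,0,2.6,3,3,0,0,0,0,2.6,3,3,0,0,0,0,2.6,3,3,0,0,0,0,2.6,0,0,0,0,0,0,2.6,0,0,0,0,0,0])

```text
clock: 57.78
tool_pos: [0.456, 0.239, 0.3247]
orientation: [[-0.11, -0.994, 0.002], [-0.994, 0.11, 0.001], [-0.001, -0.002, -1.0]]
ft_force: [1.1, 0.2, -0.7]
opening: 0.303
```

Run:
```python
from h import *
s=env.read_state();print(s['ft_force'],s['tool_pos'],s['clock'],s['joint_velocities'])
for n in('scene','top','wrist'):
    c=cap(n,n+'47');X=cloud(c).reshape(-1,3)
    B=X[(abs(X[:,0]-.594)<.1)&(X[:,1]>.24)&(X[:,1]<.36)&(X[:,2]>.06)&(X[:,2]<.232)]
    print(n,len(B),B.min(0),B.max(0)) if len(B) else print(n,0)
    T=B[(B[:,2]>.195)]
    if len(T)>20: print('   bar',cv2.minAreaRect((T[:,:2]*1000).astype(np.float32)),np.percentile(T[:,2],90))
    for z in(.08,.11,.15,.19):
        k=B[abs(B[:,2]-z)<.01]
        if len(k)>4: print('   z',z,len(k),k.mean(0))
```

```text
[ 1.0662  0.1888 -0.651 ] [0.456  0.239  0.3247] 57.775 [ 0.005   0.0288 -0.008   0.0008 -0.0019  0.0001]
scene 676 [0.5247 0.3002 0.0601] [0.6639 0.3319 0.2302]
   bar ((594.3890380859375, 315.2929382324219), (13.320847511291504, 139.4432373046875), 83.53340911865234) 0.22573237188939516
   z 0.08 39 [0.6005 0.3217 0.0811]
   z 0.11 70 [0.5939 0.3181 0.1047]
   z 0.15 19 [0.5972 0.3177 0.1499]
   z 0.19 15 [0.597  0.32   0.1901]
top 271 [0.5755 0.2974 0.0611] [0.6652 0.3268 0.2311]
   bar ((625.0813598632812, 310.07720947265625), (13.898226737976074, 80.14046478271484), 84.23728942871094) 0.22584595021078335
   z 0.08 24 [0.585  0.3047 0.0796]
   z 0.11 41 [0.5889 0.3099 0.1063]
   z 0.15 11 [0.5905 0.3087 0.1512]
   z 0.19 10 [0.5907 0.309  0.189 ]
wrist 2862 [0.5242 0.2979 0.0607] [0.6082 0.3298 0.232 ]
   bar ((566.6432495117188, 316.4610290527344), (13.036134719848633, 85.02033233642578), 82.96941375732422) 0.22723240493642888
   z 0.08 97 [0.583  0.3035 0.0799]
   z 0.11 392 [0.588  0.311  0.1049]
   z 0.15 99 [0.5889 0.3103 0.15  ]
   z 0.19 129 [0.59   0.3088 0.1901]
```

Run:
```python
from h import *
a=ld('top0');b=ld('top47');d=np.abs(cloud(a)-cloud(b))[...,2]
for n,(u,v,r) in dict(mug=(399,193,12),tin=(427,232,14),jar=(405,275,8),hammer=(265,266,25),bowl=(200,262,18),tray=(200,147,14),brush=(359,264,18),box=(366,162,10)).items():
    x=np.median(d[v-r:v+r,u-r:u+r]);print(n,round(float(x),4),round(float(np.mean(d[v-r:v+r,u-r:u+r]>.012)),3),end=' | ')
print(env.close_job())
```

```text
mug 0.0034 0.021 | tin 0.0031 0.023 | jar 0.0033 0.012 | hammer 0.0034 0.029 | bowl 0.0035 0.023 | tray 0.0035 0.038 | brush 0.0034 0.033 | box 0.0031 0.018 | the job is handed in; nothing more can be done
None
```

I tightened the loose nut to its stop, hung the wrench by its eye on the empty peg, and handed the job in at about 58 s of the 72 s allowed.

**Last checks that passed**
- **Loose nut:** the turning torque rose to 0.59 N·m, against a drag of 0.18 N·m. After the wrench came off, the nut's edges measured 48° (mod 60°), matching the 48.7° seen when it was first judged to be at the stop.
- **Wrench:** it hangs upright on the free peg about 5 cm in from the tip, on its own, with the arm clear.
- **Other things on the counter:** the mug, tin, jar, hammer, bowl, tray, brush and rivet box show no movement between the first and last depth pictures.

**What went wrong on the way**
- **Turned past the stop:** I kept turning after the stop the first time, and the socket skipped over the nut. A picture showed the nut about 14° back from the stop angle. I reseated the wrench and turned on. Going by a torque reversal, it skipped once more before the final tightening.
- **Half a turn is inferred:** the picture only gives the nut's angle to the nearest 60°. That it made the full half turn follows from its allowed starting range, and I did not measure it directly.
- **First wing grips missed:** the fingertips sat about 35 mm higher than the stated tool point, so they closed above the bar until I went lower.
- **Tight nut:** I lifted the wrench straight off and took no further measurement of its angle.

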